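Block and bar a half-packed tray of cabinet ornaments

TASK

Finish packing the wooden tray: every dark enamelled pedestal section belongs lengthways in a compartment of its own, standing flat on the floor, and each leftover gap is filled with the one pale chock that fits it, also lengthways and fully down, so that no section can shift (close a section up to one end of its compartment to make the gap whole; a section already in the tray may stay in its compartment). Only when all of them are blocked, swing the keeper bar shut over them until it clicks home behind its sprung catch. Leave the glue bottle and the varnish jar on the bench where they are.

Things in the scene. Friction and masses are not known exactly. Their poses are not given: they have to be found in the camera images.
- tray: Fixed wooden packing tray, 204 x 340 mm outside (tray x, y) on a 316 mm wide base. Origin: centre of its underside, z up. On its 10 mm floor two lanes, split by a bulkhead, make four open compartments centred at tray x = +-48, y = +-85 mm, each 88 mm wide (x) and 150 mm long (y). Long sides and lane divider: 34 mm above the bench; end boards (inner faces y = +-160) 60 mm.
- bulkhead (a point): Top centre of the 20 mm thick bulkhead that crosses both lanes at tray y = -10..10 mm; 68 mm above the bench. The shut keeper bar lies over it.
- bar (a joint): Wooden keeper bar, swinging level about the hinge post (rad). 0 = shut: along tray +x over the bulkhead, on its stop. Grows as it swings towards tray +y; 1.5 to 1.7 at the start: parked along the tray's robot side. 60 mm wide, 12 thick, underside 80 mm above the bench: 5 mm above seated pieces, blocked by any not down. Reaches 293 mm from the hinge, the last 50 a 24 mm steel tongue. Stays where left.
- bar_hinge (a point): On the bar's hinge axis (post at tray x = -142, y = 0 mm, on the robot's side), at the height of the bar's underside.
- bar_knob (a point): Centre of the round black knob on top of the bar: 26 mm diameter, 34 mm tall (92 to 126 mm above the bench), 190 mm from the hinge axis. To be gripped from above or pushed.
- catch (a point): Top of the sprung steel ball in the catch post at tray x = 132, y = 19 mm, 83 mm above the bench. At about 0.14 to 0.03 rad the bar's tongue rides over it (about 5 to 10 N at the knob); then it springs up behind the tongue and holds the bar shut.
- PA_c (a point): Centre (half-way up) of pedestal section A: dark wood ornament with brass lines and enamel bosses, 90 mm long (own y), 65 mm tall, shaped like an upside-down T: a foot 80 mm wide (own x) and 20 mm high, and above it a 40 mm wide upright 82 mm long to be gripped across. In one of the tray's compartments at the start, but loose there, not against its end. About 234 g. z up.
- PB_c (a point): Centre (half-way up) of pedestal section B: dark wood ornament with brass lines and enamel bosses, 75 mm long (own y), 65 mm tall, shaped like an upside-down T: a foot 80 mm wide (own x) and 20 mm high, and above it a 40 mm wide upright 67 mm long to be gripped across. In one of the tray's compartments at the start, but loose there, not against its end. About 195 g. z up. May be absent in a run.
- PC_c (a point): Centre (half-way up) of pedestal section C: dark wood ornament with brass lines and enamel bosses, 60 mm long (own y), 65 mm tall, shaped like an upside-down T: a foot 80 mm wide (own x) and 20 mm high, and above it a 40 mm wide upright 52 mm long to be gripped across. On the bench at the start. About 156 g. z up. May be absent in a run.
- PD_c (a point): Centre (half-way up) of pedestal section D: dark wood ornament with brass lines and enamel bosses, 105 mm long (own y), 65 mm tall, shaped like an upside-down T: a foot 80 mm wide (own x) and 20 mm high, and above it a 40 mm wide upright 97 mm long to be gripped across. On the bench at the start. About 273 g. z up. May be absent in a run.
- BA_c (a point): Centre (half-way up) of the 54 mm blocking chock: pale wood with dark grey felt end faces, 54 mm long (own y), 65 mm tall, same upside-down T section as the sections (foot 80 mm wide and 20 mm high, upright 40 mm wide, gripped across). About 108 g. Fits, with 6 mm to spare, the gap beside the 90 mm section; not needed if that is absent.
- BB_c (a point): Centre (half-way up) of the 69 mm blocking chock: pale wood with dark grey felt end faces, 69 mm long (own y), 65 mm tall, same upside-down T section as the sections (foot 80 mm wide and 20 mm high, upright 40 mm wide, gripped across). About 138 g. Fits, with 6 mm to spare, the gap beside the 75 mm section; not needed if that is absent.
- BC_c (a point): Centre (half-way up) of the 84 mm blocking chock: pale wood with dark grey felt end faces, 84 mm long (own y), 65 mm tall, same upside-down T section as the sections (foot 80 mm wide and 20 mm high, upright 40 mm wide, gripped across). About 168 g. Fits, with 6 mm to spare, the gap beside the 60 mm section; not needed if that is absent.
- BD_c (a point): Centre (half-way up) of the 39 mm blocking chock: pale wood with dark grey felt end faces, 39 mm long (own y), 65 mm tall, same upside-down T section as the sections (foot 80 mm wide and 20 mm high, upright 40 mm wide, gripped across). About 78 g. Fits, with 6 mm to spare, the gap beside the 105 mm section; not needed if that is absent.
- glue: Bystander: white glue bottle 38 mm dia, 125 mm tall, origin at its underside.
- varnish: Bystander: amber jar 56 mm dia, 75 mm tall, origin at its underside.
There are look-alikes about, which are no part of the job. Leave any pink or red look-alike of the part that bears PD_c alone.

How it is judged (in metres and radians):
On the way, in this order (a step that is already met when the one before it is completed fails the run):
1. every pedestal section present stands in a compartment with its fitting chock filling the gap (x of PA_c in the frame of tray between -0.07 and 0.07 m and y of PA_c in the frame of tray between -0.165 and 0.165 m and z of each of PA_c, PB_c, PC_c, PD_c in the frame of tray below 0.0475 m and angle between each of PA_c, PB_c, PC_c, PD_c's own z axis and vertical below 0.08 rad and angle between the y axis of each of PA_c, PB_c, PC_c, PD_c and the y axis of tray, either way round below 0.15 rad and x of BA_c in the frame of PA_c between -0.02 and 0.02 m and y of BA_c in the frame of PA_c between -0.085 and 0.085 m and z of BA_c in the frame of PA_c between -0.006 and 0.006 m and angle between the z axis of BA_c and the z axis of PA_c, either way round below 0.1 rad and angle between the y axis of BA_c and the y axis of PA_c, either way round below 0.15 rad and x of PB_c in the frame of tray between -0.07 and 0.07 m and y of PB_c in the frame of tray between -0.165 and 0.165 m and x of BB_c in the frame of PB_c between -0.02 and 0.02 m and y of BB_c in the frame of PB_c between -0.085 and 0.085 m and z of BB_c in the frame of PB_c between -0.006 and 0.006 m and angle between the z axis of BB_c and the z axis of PB_c, either way round below 0.1 rad and angle between the y axis of BB_c and the y axis of PB_c, either way round below 0.15 rad and x of PC_c in the frame of tray between -0.07 and 0.07 m and y of PC_c in the frame of tray between -0.165 and 0.165 m and x of BC_c in the frame of PC_c between -0.02 and 0.02 m and y of BC_c in the frame of PC_c between -0.085 and 0.085 m and z of BC_c in the frame of PC_c between -0.006 and 0.006 m and angle between the z axis of BC_c and the z axis of PC_c, either way round below 0.1 rad and angle between the y axis of BC_c and the y axis of PC_c, either way round below 0.15 rad and x of PD_c in the frame of tray between -0.07 and 0.07 m and y of PD_c in the frame of tray between -0.165 and 0.165 m and x of BD_c in the frame of PD_c between -0.02 and 0.02 m and y of BD_c in the frame of PD_c between -0.085 and 0.085 m and z of BD_c in the frame of PD_c between -0.006 and 0.006 m and angle between the z axis of BD_c and the z axis of PD_c, either way round below 0.1 rad and angle between the y axis of BD_c and the y axis of PD_c, either way round below 0.15 rad), for 0.2 s.
2. the keeper bar is swung home behind its catch (value of joint bar below 0.03 rad), for 0.2 s.
At the end, for the whole second after the job is handed in: Each section present: in a compartment, within 5 mm of the floor, upright, lengthways (0.15 rad); its own chock beside it in that compartment (centres within 20 mm across, 85 mm along, level to 6 mm, lengthways to 0.15 rad). Bar within 0.03 rad of shut (all of step 1 and value of joint bar below 0.03 rad); the robot touches nothing.
It fails at once if the glue bottle or varnish jar is moved by more than 6 cm (distance of any of glue, varnish from where it was at the start of the episode above 0.06 m).
Of PB, PC, PD only 2 to 3 are there at a start; the rules pass over those that are not, and their reading is None.
At some moment in a run one of PC, PD, BA, BB, BC, BD may be knocked a few centimetres aside while the robot is not near it.
It also fails if it takes over 210 s, if anything falls off the work surface, if the arm or the gripper's body presses on something with over 40 N, if the wrist force passes 120 N, or if a joint passes its speed limit or range.

ROBOT

A 7-joint arm with a two-finger parallel gripper is mounted at the origin on the work surface. World frame = base frame: x ahead of the robot, y to its left, z up, the work surface at z = 0. Lengths are in mm, angles in degrees, forces in N, time in s.
With the tool pointing down it reaches from about 375 to 925 mm from the base axis. Payload 3.1 kg.
Tool frame: the origin (TCP) lies on the centre line of the jaws, within the pads' length; the fingertips stand 19 mm ahead of it and the grasp point (between the pads) is the TCP; z points along the fingers, y is the line along which they close (so a half turn about z gives the same grasp; the last joint's range is limited). The gripper opens to 85 mm and grips with 20 to 120 N. Pads are 22 mm wide; open, the fingers measure 114 mm over their backs; the gripper's body (76 mm by 85 mm) begins 54 mm behind the grasp point. The pads swing forward as they close: fully open they stand 13 mm farther back than shut.
Start: joints at [-69.66, 21.939, 2.515, 91.553, -1.026, 66.532, -2.859], TCP at [284.345, 584.51, 250.269] pointing down, gripper open.
Joint ranges: [-149.38, 149.38], [-23.57, 123.04], [-84.95, 90], [0, 143.3], [-89.99, 269.99], [3.08, 112.72], [-163.45, 163.45]. Speed limits (degrees/s): [159.86, 159.86, 180, 180, 180, 180, 180].

INTERFACE

Orientations are given as [roll, pitch, yaw] about the fixed x, y, z axes, in that order (R = Rz(yaw) Ry(pitch) Rx(roll)).
In Python, from rig import ctrl gives the robot as it stands. The module is installed in compiled form; this text tells all that it offers.
- The arm moves only by the tool apply_moves, never from a script. Its argument "motion" is a list of rows, each a list of 3 entries, a list of its own where there are three numbers: the shift along the tool's x, y, z in m, then the turn about the tool's z in degrees, then the closure, from -1 (fully open) to 1 (shut). In form: [[[x, y, z], turn, fingers], ...]. A call has 1 to 10 rows; each row is the pose to reach, as a shift and turn from the pose commanded when the call began, along the tool's axes at that moment; what a row does not reach only later rows make up. A row lasts 1/10 s, in which the tool goes at most 50 mm and 8.59 degrees, less where a joint would pass 70% of its speed; a pose out of reach is approached as far as the arm can. A call with a gripper value outside its range is refused whole. The fingers move at their own pace and stop on an object; "newtons" is the grip in N (left out, the last holds). Time passes only in rows, so rows that repeat a pose let the fingers close. It gives the time, the measured TCP pose, the force, the opening and the grip force at its end, in the units of the state.
- ctrl.get_obs(): the state, without advancing time (a new reading comes with each control period).
- ctrl.snapshot(name): name is "scene" or "top" or "wrist"; returns a dict with "color" (384x512x3 uint8, red, green, blue), "fov_y" (degrees; the focal length in pixels is half the picture's height over the tangent of half this angle, whatever the lens; pixels are square), "cx", "cy" (the principal point, pixels), "position" and "attitude" of the camera in the world; the wrist camera has in their place "tool_from_camera" (4x4, takes a point from camera to tool coordinates, whose origin is the TCP and whose axes are the flange's). Camera axes: x right, y down, z forward; pixel columns grow to the right and rows downward; lengths in mm; the calibration is good to about 2 mm. A picture is of the moment at which its call begins: read the wrist's pose just before it. There is no depth.
- ctrl.job_done(): hands the job in; it is judged then, once.
The state is a dict: "time_s": time; "qpos": joint angles; "dq": joint speeds; "joint_torque": joint torques, N m; "tcp_pos": TCP position; "tool_rot": TCP orientation; "wrist_force": force on the tool from outside, world axes, zero at the start; "moment": the same for the moment, N m; "finger_gap": finger opening in mm; "grip_force": force on a finger pad.
Only numpy, scipy, OpenCV 4.12 (cv2) and the standard library are available. Lean on these libraries where they do the work, as an engineer would, in place of code of your own. Each camera call takes 0.05 s, during which the arm holds its last target. There are 200 camera calls.

## Working session

There is one attempt and no reset: what is moved stays moved. The work goes in short steps, Python scripts to look and compute and a tool call to move; the robot and the scene stay as the last step left them, time stands still between calls to the robot, and variables do not carry over. Pictures are saved under pics/ and viewed, at most 14 in all, crops included, and the job is handed in when it is done.

Besides the shell and the picture viewer there is one more tool, called after "Request:" as name([rows], argument=value, ...), one row to a line, values as JSON. apply_moves: Moves the arm, as the interface text tells. Its arguments: {"type":"object","properties":{"motion":{"type":"array","items":{"type":"array"}},"newtons":{"type":"number"}},"required":["motion"]}

```bash
mkdir -p pics; python3 - <<'E'
from rig import ctrl
import cv2
o=ctrl.get_obs()
print(o)
for n in("scene","top"):
    s=ctrl.snapshot(n)
    print(n,{k:v for k,v in s.items() if k!="color"})
    cv2.imwrite(f"pics/{n}0.png",cv2.resize(s["color"][:,:,::-1],(800,600),interpolation=cv2.INTER_CUBIC))
s=ctrl.snapshot("wrist");print({k:v for k,v in s.items() if k!="color"})
E
```

```text
{'time_s': 0.0, 'qpos': array([-69.65955847,  21.99221489,   2.51199726,  91.650266  ,
        -1.02717853,  66.5283521 ,  -2.85940454]), 'dq': array([-7.99299637e-02,  3.67946751e-02, -4.20241671e-02,  3.26483140e-02,
       -1.05201413e-01, -7.64505162e-02, -8.46579903e-05]), 'joint_torque': array([-4.94731958e-04, -4.33470726e+01,  1.02427650e+00, -2.49515766e+01,
        1.06035895e-02,  1.13394271e-02, -5.03757121e-06]), 'tcp_pos': array([283.98265895, 583.69702001, 248.87462504]), 'tool_rot': array([-1.79851814e+02,  6.71929287e-03,  1.54059148e+02]), 'wrist_force': array([-1.0781929 , -0.55406508, -0.46737245]), 'moment': array([ 0.04365809, -0.02042504, -0.00126316]), 'grip_force': 0.0, 'finger_gap': 85.24436196351014}
scene {'fov_y': 56.886601687613506, 'cx': 258.4661132080189, 'cy': 192.11574894792483, 'position': array([1324.19106224,    2.51195173, 1180.27222745]), 'attitude': array([-142.35560237,    0.51855368,   93.59647147])}
top {'fov_y': 44.25030142134699, 'cx': 248.9366764601695, 'cy': 193.86358215787544, 'position': array([ 150.64215628,  -33.53630798, 1739.41572507]), 'attitude': array([-1.68909688e+02,  3.62970381e-02, -9.13918640e+01])}
{'fov_y': 71.12666206818248, 'cx': 255.61731263484901, 'cy': 196.68142362640978, 'tool_from_camera': array([[ 1.17887254e-04, -9.46690085e-01, -3.22145726e-01,
         8.34994112e+01],
       [ 9.99999988e-01,  7.82750200e-05,  1.35916958e-04,
        -2.00084273e-02],
       [-1.03455273e-04, -3.22145738e-01,  9.46690083e-01,
        -1.22602238e+02],
       [ 0.00000000e+00,  0.00000000e+00,  0.00000000e+00,
         1.00000000e+00]])}
```

View pics/top0.png

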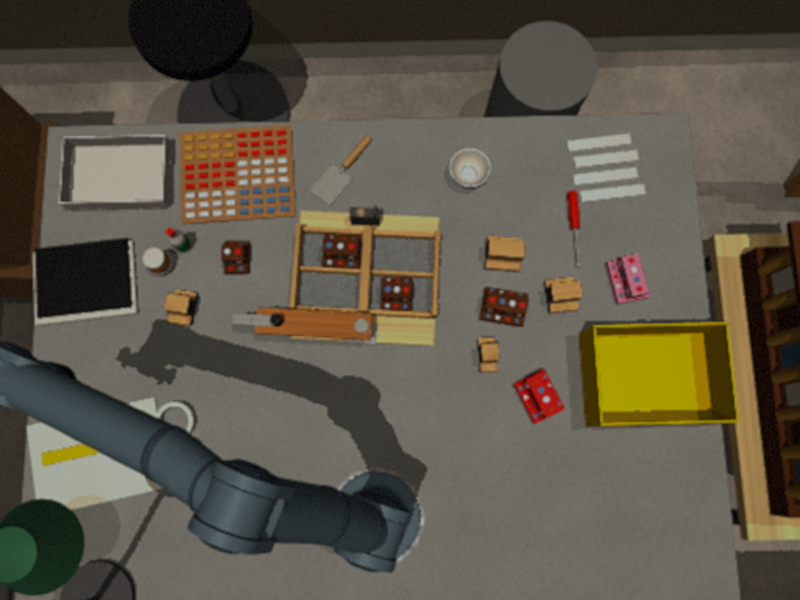

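View pics/scene0.png

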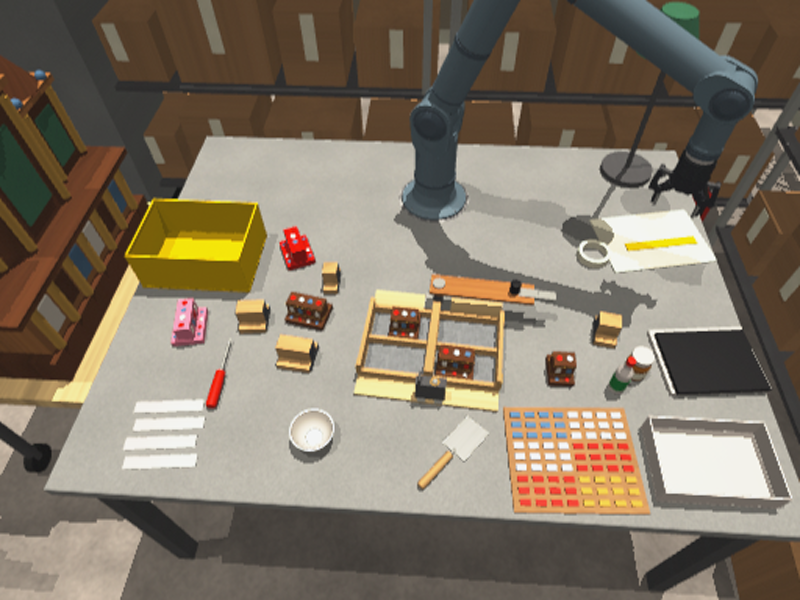

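Candidates (top0, 800x600): 
- **Section D:** dark (505,306). Its look-alikes are red (539,395) and pink (628,278). I choose the dark one.
- **Other sections:** A (341,250) and B (396,292) in the tray, C (236,257) on the bench.
- **Chocks:** (505,252), (563,294), (488,353) and (180,306).

The empty compartments are far-right and near-left.

```bash
cat > h.py <<'E'
import numpy as np, cv2
from scipy.spatial.transform import Rotation as R
from rig import ctrl
def rot(a): return R.from_euler('xyz',a,degrees=True).as_matrix()
def cam(name):
    o=ctrl.get_obs(); s=ctrl.snapshot(name)
    s['f']=192/np.tan(np.radians(s['fov_y']/2))
    if name=='wrist':
        T=np.eye(4);T[:3,:3]=rot(o['tool_rot']);T[:3,3]=o['tcp_pos']
        M=T@s['tool_from_camera']; s['Rm'],s['p']=M[:3,:3],M[:3,3]
    else: s['Rm'],s['p']=rot(s['attitude']),np.array(s['position'])
    return s
def ray(s,uv,z):
    uv=np.atleast_2d(np.array(uv,float))
    d=np.c_[(uv[:,0]-s['cx'])/s['f'],(uv[:,1]-s['cy'])/s['f'],np.ones(len(uv))]@s['Rm'].T
    return s['p']+d*((z-s['p'][2])/d[:,2])[:,None]
def proj(s,P):
    q=(np.atleast_2d(P)-s['p'])@s['Rm']
    return q[:,:2]/q[:,2:]*s['f']+[s['cx'],s['cy']]
def go(xyz,yaw):
    "shift (m) in tool axes and turn to reach xyz, yaw"
    o=ctrl.get_obs(); Rm=rot(o['tool_rot']); y0=o['tool_rot'][2]
    # ideal vertical tool
    Rm=rot([180,0,y0]); d=Rm.T@(np.array(xyz,float)-o['tcp_pos'])/1000
    t=-((yaw-y0+180)%360-180)
    print('shift',np.round(d,4).tolist(),'turn',round(t,2),'now',np.round(o['tcp_pos'],1),np.round(o['tool_rot'],2))
E
python3 - <<'E'
from h import *
s=cam('top');k=1/1.5625
for n,u,v,z in [('PA',341,243,65),('PB',396,286,65),('PC',236,252,65),('PD',505,300,65),('c1',505,246,65),('c2',563,288,65),('c3',488,350,65),('c4',181,300,65),('knob',277,320,126),('hinge',361,326,92),('catch',366,214,80),('varn?',155,260,75),('glue',178,240,50),('trayFL',300,224,34),('trayFR',440,232,34),('trayNR',436,312,34),('bhF',365,228,68),('bhN',365,305,68)]:
    print(n,np.round(ray(s,[u*k,v*k],z)[0]))
c=s['color'][120:260,90:440]
cv2.imwrite('pics/top1.png',cv2.resize(c[:,:,::-1],None,fx=2.25,fy=2.25,interpolation=cv2.INTER_CUBIC))
go([520,-120,330],90)
E
```

```text
PA [625.  69.  65.]
PB [518. -58.  65.]
PC [609. 315.  65.]
PD [ 479. -309.   65.]
c1 [ 608. -316.   65.]
c2 [ 504. -445.   65.]
c3 [ 364. -264.   65.]
c4 [497. 441.  65.]
knob [434. 209. 126.]
hinge [422.  24.  92.]
catch [690.   8.  80.]
varn? [592. 501.  75.]
glue [646. 456.  50.]
trayFL [683. 169.  34.]
trayFR [ 655. -167.   34.]
trayNR [ 460. -151.   34.]
bhF [659.  12.  68.]
bhN [475.  15.  68.]
shift [-0.5201, -0.5299, -0.0806] turn 64.06 now [284.1 584.  249.4] [-179.9     0.    154.06]
```

View pics/top1.png

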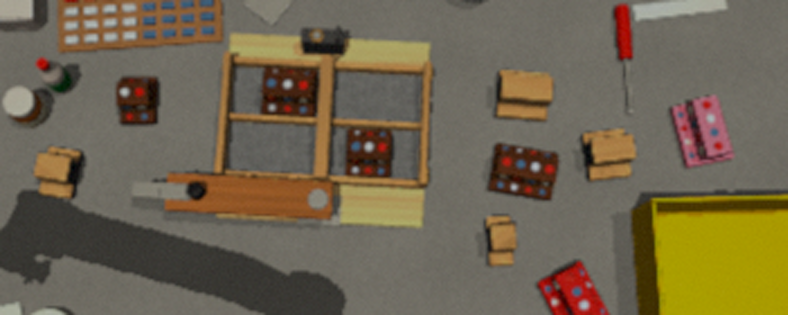

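```bash
python3 -c "
from h import *
go([565,70,300],90)"
```

```text
shift [-0.4774, -0.3393, -0.0506] turn 64.06 now [284.1 584.  249.4] [-179.9     0.    154.06]
```

Request:
apply_moves([
  [[-0.477,-0.339,-0.05],64,-1],
  [[-0.477,-0.339,-0.05],64,-1],
  [[-0.477,-0.339,-0.05],64,-1],
  [[-0.477,-0.339,-0.05],64,-1],
  [[-0.477,-0.339,-0.05],64,-1],
  [[-0.477,-0.339,-0.05],64,-1],
  [[-0.477,-0.339,-0.05],64,-1],
  [[-0.477,-0.339,-0.05],64,-1],
  [[-0.477,-0.339,-0.05],64,-1],
  [[-0.477,-0.339,-0.05],64,-1],
])

```text
time_s: 1.2
tcp_pos: [523.7, 145.5, 293.1]
tool_rot: [180.0, -0.0, 90.1]
wrist_force: [0.4, -0.3, -0.1]
finger_gap: 85.5
grip_force: 0.0
```

Request:
apply_moves([
  [[0,0,0],0,-1],
  [[0,0,0],0,-1],
  [[0,0,0],0,-1],
  [[0,0,0],0,-1],
])

```text
time_s: 1.6
tcp_pos: [522.3, 149.5, 292.4]
tool_rot: [-179.9, -0.0, 90.3]
wrist_force: [0.2, -0.1, -1.3]
finger_gap: 85.6
grip_force: 0.0
```

```bash
python3 - <<'E'
from h import *
go([565,70,300],90)
s=cam('wrist');cv2.imwrite('pics/w1.png',cv2.resize(s['color'][:,:,::-1],(800,600),interpolation=cv2.INTER_CUBIC))
np.savez('w1.npz',**{k:s[k] for k in('color','f','cx','cy','Rm','p')})
E
```

```text
shift [-0.0797, 0.0423, -0.0076] turn 0.28 now [522.3 149.5 292.4] [-1.7994e+02 -1.0000e-02  9.0280e+01]
```

View pics/w1.png

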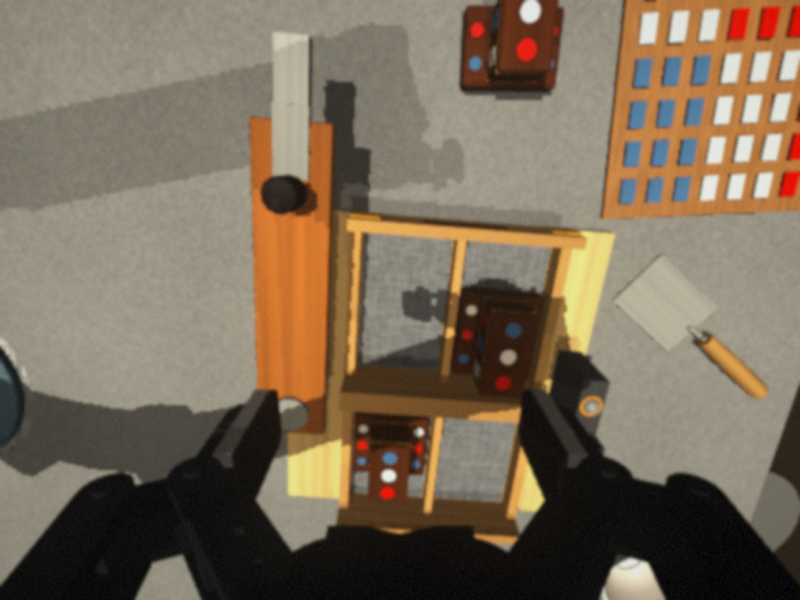

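Shows the tray (corners ~(350,217) and (585,238)), the bar parked with its knob at (285,193), A at (505,345), B at (390,460) and both empty compartments. I'll fit the tray pose and check it with an overlay.

```bash
cat >> h.py <<'E'
def fitpose(s,pts,x0):
    "pts: (u,v,X,Y,Z) object-frame points -> x,y,yaw(deg)"
    from scipy.optimize import least_squares
    pts=np.array(pts,float)
    def P(q,X): 
        c,n=np.cos(np.radians(q[2])),np.sin(np.radians(q[2]))
        return np.c_[q[0]+c*X[:,0]-n*X[:,1],q[1]+n*X[:,0]+c*X[:,1],X[:,2]]
    r=least_squares(lambda q:(proj(s,P(q,pts[:,2:]))-pts[:,:2]).ravel(),x0,loss='soft_l1')
    return r.x,r.fun.reshape(-1,2),P
E
python3 - <<'E'
from h import *
d=np.load('w1.npz');s={k:d[k] for k in d}
k=1/1.5625
pts=[(350*k,217*k,-102,170,60),(585*k,238*k,102,170,60)]
q,f,P=fitpose(s,pts,[565,5,-4]);print(q,f)
im=cv2.resize(s['color'][:,:,::-1],None,fx=3.5,fy=3.5,interpolation=cv2.INTER_CUBIC).copy()
def line(a,b,c):
    uv=(proj(s,P(q,np.array([a,b],float)))+.5)*3.5-.5
    cv2.line(im,*[tuple(int(t) for t in p) for p in uv],c,1)
for y in(-160,-170,160,170): line((-102,y,60),(102,y,60),(255,0,255))
for y in(-10,10): line((-102,y,68),(102,y,68),(255,255,0))
for x in(-102,-92,-4,4,92,102):line((x,-160,34),(x,160,34),(0,255,0))
cv2.imwrite('pics/w2.png',im[440:1240,700:1400][:,:,:][:, :][0:800:1,:] if 0 else cv2.resize(im[440:1220,650:1400],(577,600)))
E
```

```text
[565.51682496  13.41222804  -4.72044544] [[-1.86342401 -0.04119747]
 [ 2.00502899  0.21254786]]
```

View pics/w2.png

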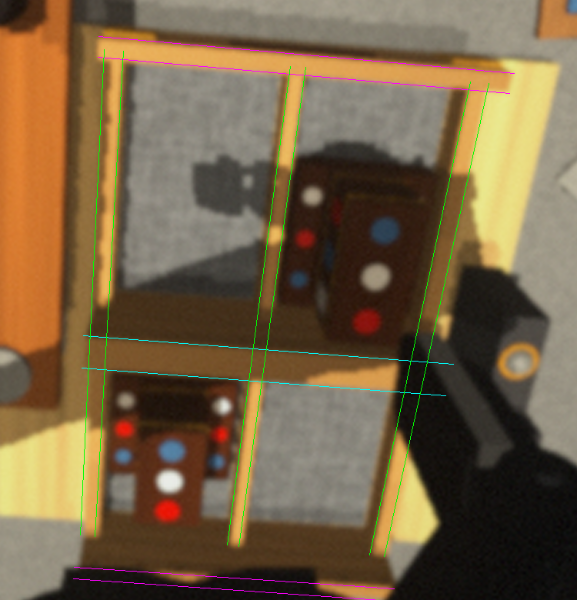

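```bash
python3 - <<'E'
from h import *
d=np.load('w1.npz');s={k:d[k] for k in d}
cv=lambda p:(np.array(p,float)*[750/577,780/600]+[650,440]+.5)/3.5-.5
q=[565.5,13.4,-4.72];c,n=np.cos(np.radians(q[2])),np.sin(np.radians(q[2]))
A=np.array([[c,-n],[n,c]])
T=lambda P:(P[:,:2]-q[:2])@A
print('catch',T(ray(s,[cv((518,362))],83)),'exp 132,19')
print('hinge',T(ray(s,[[292/1.5625,413/1.5625]],92)),'exp -142,0')
print('knob',T(ray(s,[[285/1.5625,190/1.5625]],126)), 'world',ray(s,[[285/1.5625,190/1.5625]],126))
for nm,pp in(('PA',[(340,192),(430,197),(407,343),(325,338)]),('PB',[(138,430),(205,433),(200,522),(133,520)])):
    t=T(ray(s,[cv(p) for p in pp],75));print(nm,np.round(t,1).tolist(),t.mean(0))
print('C', ray(s,[[530/1.5625,35/1.5625]],65))
E
```

```text
catch [[128.47511401  23.36937234]] exp 132,19
hinge [[-139.06179073   -1.74469509]] exp -142,0
knob [[-136.46779828  192.34441883]] world [[445.32233063 216.3215691  126.        ]]
PA [[22.5, 106.3], [67.5, 107.6], [71.3, 25.0], [27.2, 24.2]] [47.12229965 65.77380155]
PB [[-68.3, -42.8], [-30.8, -41.5], [-27.9, -103.8], [-67.2, -105.8]] [-48.5707749  -73.44530792]
C [[615.01784056 321.713355    65.        ]]
```

```bash
cat >> h.py <<'E'
TRAY=[565.5,13.4,-4.2]
def tw(x,y):
    c,n=np.cos(np.radians(TRAY[2])),np.sin(np.radians(TRAY[2]))
    return TRAY[0]+c*x-n*y, TRAY[1]+n*x+c*y
E
python3 -c "
from h import *
x,y=tw(47,65.8);print(x,y);go([x,y,110],86);go([x,y,57],86)"
```

```text
617.1928538005477 75.58109733637065
shift [-0.0743, 0.0945, 0.1824] turn 4.28 now [522.4 149.4 292.4] [-1.7995e+02 -1.0000e-02  9.0280e+01]
shift [-0.0743, 0.0945, 0.2354] turn 4.28 now [522.4 149.4 292.4] [-1.7995e+02 -1.0000e-02  9.0280e+01]
```

Request:
apply_moves([
  [[-0.02,0.025,0.04],4,-1],
  [[-0.05,0.06,0.1],4,-1],
  [[-0.074,0.0945,0.14],4,-1],
  [[-0.074,0.0945,0.14],4,-1],
  [[-0.074,0.0945,0.14],4,-1],
  [[-0.074,0.0945,0.14],4,-1],
  [[-0.074,0.0945,0.14],4,-1],
])

```text
time_s: 2.35
tcp_pos: [618.0, 75.7, 154.0]
tool_rot: [179.9, -0.1, 86.2]
wrist_force: [-0.2, -0.4, 0.8]
finger_gap: 85.4
grip_force: 0.0
```

```bash
python3 - <<'E'
from h import *
s=cam('wrist');cv2.imwrite('pics/w3.png',cv2.resize(s['color'][:,:,::-1],(800,600),interpolation=cv2.INTER_CUBIC))
np.savez('w3.npz',**{k:s[k] for k in('color','f','cx','cy','Rm','p')})
x,y=tw(47,65.8);go([x,y,57],86)
E
```

```text
shift [-0.0003, -0.001, 0.0974] turn 0.23 now [618.2  75.8 154.4] [ 1.7989e+02 -1.2000e-01  8.6230e+01]
```

View pics/w3.png

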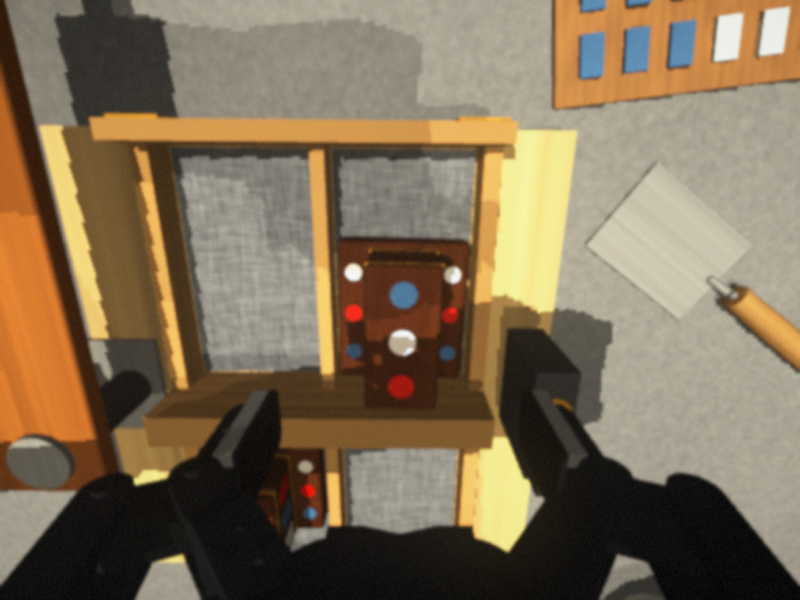

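```bash
python3 - <<'E'
from h import *
d=np.load('w3.npz');s={k:d[k] for k in d};k=1/1.5625
pts=[(92,118,-102,170,60),(516,120,102,170,60),(310,150,-4,160,34),(328,150,4,160,34),(515,146,102,160,60)]
q,f,P=fitpose(s,[(a*k,b*k,x,y,z) for a,b,x,y,z in pts],[565,13,-4]);print(q,np.round(f,1).tolist())
t=np.array([[x,y,z] for x in(-102,102) for y in(10,-10) for z in(68,)]);print(proj(s,P(q,t.astype(float)))/k)
print(proj(s,P(q,np.array([[132,19,83],[-142,0,92]],float)))/k)
pa=[(367,262,-20,41,75),(438,265,20,41,75),(436,408,20,-41,75),(364,406,-20,-41,75)]
p,f,_=fitpose(s,[(a*k,b*k,x,y,z) for a,b,x,y,z in pa],[617,75,-4]);print('PA',p,np.round(f,1).tolist())
E
```

```text
[568.17784898  10.99315585  -3.9561323 ] [[-1.2, 2.5], [2.8, 2.2], [-0.3, -1.6], [-2.4, -1.6], [2.2, 0.0]]
[[144.9845629  422.03191969]
 [151.42392902 451.02416056]
 [497.77967218 422.65781909]
 [495.14891935 451.57491017]]
[[560.98826295 424.56511332]
 [ 47.2658929  464.25872557]]
PA [618.94002998  72.47932136  -5.53714442] [[-1.7, -0.4], [5.1, -0.7], [0.1, 0.8], [-0.2, 0.9]]
```

The wrist view confirms the tray (end board (92..516,119), bulkhead top ~417) and A (centre (402,335)). Next I close A up to the bulkhead.

Request:
apply_moves([
  [[-0.002,-0.001,0.05],0,-1],
  [[-0.003,-0.001,0.097],0,-1],
  [[-0.003,-0.001,0.097],0,-1],
  [[-0.003,-0.001,0.097],0,-1],
  [[-0.003,-0.001,0.097],0,1],
  [[-0.003,-0.001,0.097],0,1],
  [[-0.003,-0.001,0.097],0,1],
  [[-0.003,-0.001,0.097],0,1],
  [[-0.003,-0.001,0.097],0,1],
], newtons=30)

```text
time_s: 3.3
tcp_pos: [618.6, 70.9, 58.4]
tool_rot: [179.8, -0.1, 86.0]
wrist_force: [-1.1, 0.5, 7.2]
finger_gap: 39.8
grip_force: 31.1
```

Request:
apply_moves([
  [[-0.003,0,0],0,1],
  [[-0.006,0,0],0,1],
  [[-0.009,0,0],0,1],
  [[-0.011,0,0],0,1],
  [[-0.012,0,0],0,1],
  [[-0.012,0,0],0,1],
])

```text
time_s: 3.9
tcp_pos: [618.6, 64.2, 58.6]
tool_rot: [179.7, -0.4, 86.2]
wrist_force: [-0.1, 6.6, 7.1]
finger_gap: 39.5
grip_force: 31.3
```

Request:
apply_moves([
  [[0,0,0],0,-1],
  [[0,0,0],0,-1],
  [[0,0,0],0,-1],
  [[0,0,-0.05],0,-1],
  [[0,0,-0.1],0,-1],
  [[0,0,-0.1],0,-0.5],
  [[0,0,-0.1],0,-0.5],
])

```text
time_s: 4.6
tcp_pos: [616.8, 57.7, 157.4]
tool_rot: [179.8, -0.0, 86.0]
wrist_force: [-1.2, 0.2, -1.0]
finger_gap: 64.0
grip_force: 0.0
```

```bash
sed -i 's/^TRAY=.*/TRAY=[567.5,12.5,-4.1]/' h.py; python3 -c "
from h import *
x,y=tw(-48.5,-74);go([x,y,58],86)
print(ctrl.get_obs()['finger_gap'])"
```

```text
shift [-0.1224, -0.0946, 0.0994] turn -0.02 now [616.8  57.7 157.4] [ 1.7983e+02 -3.0000e-02  8.5980e+01]
63.98478700802403
```

Request:
apply_moves([
  [[-0.04,-0.03,0],0,-0.5],
  [[-0.08,-0.06,0],0,-0.5],
  [[-0.122,-0.0946,0],0,-0.5],
  [[-0.122,-0.0946,0],0,-0.5],
  [[-0.122,-0.0946,0.04],0,-0.5],
  [[-0.122,-0.0946,0.08],0,-0.5],
  [[-0.122,-0.0946,0.098],0,-0.5],
  [[-0.122,-0.0946,0.098],0,1],
  [[-0.122,-0.0946,0.098],0,1],
  [[-0.122,-0.0946,0.098],0,1],
])

```text
time_s: 5.6
tcp_pos: [513.5, -56.7, 58.3]
tool_rot: [180.0, 0.0, 86.1]
wrist_force: [0.1, -0.3, -0.4]
finger_gap: 39.7
grip_force: 34.3
```

Request:
apply_moves([
  [[0,0,0],0,1],
  [[0,0,0],0,1],
  [[0.01,0,0],0,1],
  [[0.016,0,0],0,1],
  [[0.02,0,0],0,1],
  [[0.023,0,0],0,1],
  [[0.025,0,0],0,1],
  [[0.025,0,0],0,1],
])

```text
time_s: 6.4
tcp_pos: [514.8, -31.3, 57.8]
tool_rot: [-180.0, -0.0, 86.1]
wrist_force: [-0.2, -0.1, -1.3]
finger_gap: 39.8
grip_force: 34.3
```

Request:
apply_moves([
  [[0.003,0,0],0,1],
  [[0.005,0,0],0,1],
  [[0.007,0,0],0,1],
  [[0.008,0,0],0,1],
  [[0.008,0,0],0,1],
])

```text
time_s: 6.9
tcp_pos: [514.8, -28.6, 58.0]
tool_rot: [180.0, 0.3, 85.8]
wrist_force: [-1.3, -7.0, -0.2]
finger_gap: 39.9
grip_force: 34.6
```

Request:
apply_moves([
  [[0,0,0],0,-0.5],
  [[0,0,0],0,-0.5],
  [[0,0,0],0,-0.5],
  [[0,0,-0.05],0,-0.5],
  [[0,0,-0.1],0,-0.5],
  [[-0.05,0,-0.15],0,-0.8],
  [[-0.1,0,-0.2],0,-1],
  [[-0.14,0,-0.24],0,-1],
  [[-0.18,0,-0.24],0,-1],
  [[-0.22,0,-0.24],0,-1],
])

```text
time_s: 7.9
tcp_pos: [503.5, -224.1, 297.6]
tool_rot: [179.6, -0.1, 86.3]
wrist_force: [0.4, 0.2, -0.3]
finger_gap: 85.5
grip_force: 0.0
```

Request:
apply_moves([
  [[0,0,0],0,-1],
  [[0,0,0],0,-1],
  [[0,0,0],0,-1],
])

```text
time_s: 8.2
tcp_pos: [501.8, -221.9, 293.5]
tool_rot: [-179.9, -0.1, 86.2]
wrist_force: [0.1, -0.0, 0.4]
finger_gap: 85.4
grip_force: 0.0
```

```bash
python3 - <<'E'
from h import *
s=cam('wrist');cv2.imwrite('pics/w4.png',cv2.resize(s['color'][:,:,::-1],(800,600),interpolation=cv2.INTER_CUBIC))
np.savez('w4.npz',**{k:s[k] for k in('color','f','cx','cy','Rm','p')})
go([480,-309,250],86)
E
```

```text
shift [-0.0888, -0.0162, 0.0434] turn 0.26 now [ 501.9 -221.5  293.4] [-1.7993e+02 -8.0000e-02  8.6260e+01]
```

View pics/w4.png

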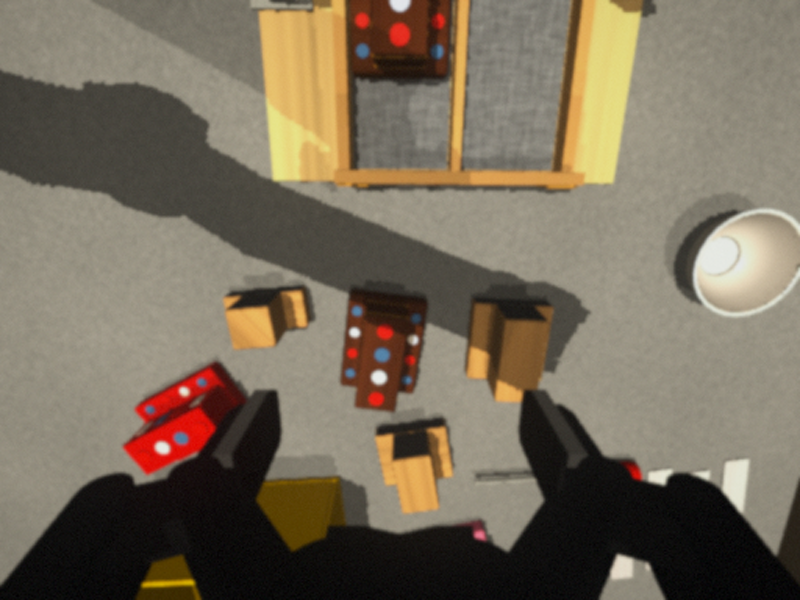

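```bash
cat >> h.py <<'E'
def quad(s,pts,z,k=1/1.5625):
    "corners order: (-x,+y),(+x,+y),(+x,-y),(-x,-y)"
    w=ray(s,np.array(pts,float)*k,z)[:,:2];l=(w[0]+w[1]-w[2]-w[3])/2;b=(w[1]+w[2]-w[0]-w[3])/2
    print('c',np.round(w.mean(0),1),'len',round(np.hypot(*l),1),'wid',round(np.hypot(*b),1),'yaw(l)',round(np.degrees(np.arctan2(-l[0],l[1])),1),'yaw(b)',round(np.degrees(np.arctan2(b[1],b[0])),1))
    return w.mean(0)
E
python3 - <<'E'
from h import *
d=np.load('w4.npz');s={k:d[k] for k in d}
for n,p in dict(D=[(362,315),(408,318),(396,410),(355,406)],c1=[(497,318),(551,318),(541,402),(492,400)],c3=[(226,316),(270,316),(276,345),(234,349)],c2=[(392,458),(433,455),(440,510),(403,513)]).items():
    print(n);quad(s,p,65)
quad(s,[(338,173),(583,175),(583,183),(338,183)],60)
print('tray end',tw(0,-165))
E
```

```text
D
c [ 477.3 -311.9] len 94.1 wid 40.3 yaw(l) -10.0 yaw(b) -9.0
c1
c [ 606.6 -317.3] len 84.5 wid 47.6 yaw(l) -3.2 yaw(b) -5.1
c3
c [ 364.2 -272.1] len 30.2 wid 39.0 yaw(l) 1.7 yaw(b) -0.9
c2
c [ 504.2 -451.6] len 70.6 wid 40.3 yaw(l) 4.5 yaw(b) 1.7
c [ 555.5 -152.5] len 7.0 wid 198.9 yaw(l) -1.7 yaw(b) -4.0
tray end (np.float64(555.7029216851068), np.float64(-152.07772918360575))
```

```bash
python3 -c "
from h import *
go([477.3,-311.9,48],80.5)"
```

```text
shift [-0.0918, -0.0187, 0.2454] turn 5.76 now [ 501.9 -221.5  293.4] [-1.7993e+02 -8.0000e-02  8.6260e+01]
```

Request:
apply_moves([
  [[-0.045,-0.01,0.03],5.8,-1],
  [[-0.092,-0.019,0.06],5.8,-1],
  [[-0.092,-0.019,0.11],5.8,-1],
  [[-0.092,-0.019,0.16],5.8,-1],
  [[-0.092,-0.019,0.2],5.8,-1],
  [[-0.092,-0.019,0.23],5.8,-1],
  [[-0.092,-0.019,0.245],5.8,-1],
  [[-0.092,-0.019,0.245],5.8,-1],
  [[-0.092,-0.019,0.245],5.8,1],
  [[-0.092,-0.019,0.245],5.8,1],
], newtons=40)

```text
time_s: 9.25
tcp_pos: [478.2, -315.1, 51.3]
tool_rot: [179.8, 0.1, 80.3]
wrist_force: [-0.3, -0.7, 0.0]
finger_gap: 58.9
grip_force: 0.0
```

Request:
apply_moves([
  [[0,0,0],0,1],
  [[0,0,0],0,1],
  [[0,0,0],0,1],
  [[0,0,-0.05],0,1],
  [[0,0,-0.1],0,1],
  [[0,0,-0.13],0,1],
  [[0,0,-0.13],0,1],
  [[0,0,-0.13],0,1],
])

```text
time_s: 10.05
tcp_pos: [476.1, -313.9, 179.2]
tool_rot: [180.0, -0.0, 80.3]
wrist_force: [-1.0, -0.3, -2.9]
finger_gap: 39.3
grip_force: 41.8
```

```bash
python3 -c "
from h import *
x,y=tw(48,-67);go([x,y,70],85.9)"
```

```text
shift [0.2752, 0.0892, 0.1092] turn -5.63 now [ 476.1 -313.9  179.2] [ 1.7996e+02 -5.0000e-02  8.0270e+01]
```

Request:
apply_moves([
  [[0.05,0.016,0],-5.6,1],
  [[0.1,0.032,0],-5.6,1],
  [[0.15,0.048,0],-5.6,1],
  [[0.2,0.065,0],-5.6,1],
  [[0.24,0.078,0],-5.6,1],
  [[0.275,0.089,0],-5.6,1],
  [[0.275,0.089,0.04],-5.6,1],
  [[0.275,0.089,0.075],-5.6,1],
  [[0.275,0.089,0.075],-5.6,1],
  [[0.275,0.089,0.075],-5.6,1],
])

```text
time_s: 11.05
tcp_pos: [607.6, -58.4, 100.8]
tool_rot: [-179.6, 0.0, 85.8]
wrist_force: [0.8, -0.8, -1.6]
finger_gap: 39.7
grip_force: 43.0
```

Request:
apply_moves([
  [[0,0,0],0,1],
  [[0,0,0],0,1],
])

```text
time_s: 11.25
tcp_pos: [610.1, -57.7, 103.9]
tool_rot: [-180.0, -0.0, 85.9]
wrist_force: [0.8, 1.2, -2.0]
finger_gap: 39.7
grip_force: 43.0
```

```bash
python3 -c "
from h import *
x,y=tw(48,-67);go([x,y,60],85.9)"
```

```text
shift [0.0, 0.0005, 0.0439] turn -0.01 now [610.1 -57.7 103.9] [-1.7995e+02 -4.0000e-02  8.5890e+01]
```

Request:
apply_moves([
  [[0,0,0.02],0,1],
  [[0,0,0.032],0,1],
  [[0,0,0.04],0,1],
  [[0,0,0.044],0,1],
  [[0,0,0.044],0,1],
  [[0,0,0.044],0,1],
])

```text
time_s: 11.85
tcp_pos: [613.5, -63.7, 74.0]
tool_rot: [179.8, -0.2, 85.7]
wrist_force: [-21.7, -0.5, 61.1]
finger_gap: 39.5
grip_force: 50.0
```

Request:
apply_moves([
  [[0.002,0,0],0,1],
  [[0.004,0,0],0,1],
  [[0.006,0,0],0,1],
  [[0.007,0,0],0,1],
  [[0.007,0,0],0,1],
])

```text
time_s: 12.35
tcp_pos: [613.4, -63.6, 73.9]
tool_rot: [179.7, 0.3, 85.5]
wrist_force: [-20.5, -9.9, 57.6]
finger_gap: 39.8
grip_force: 49.8
```

Request:
apply_moves([
  [[-0.007,0,-0.01],0,1],
  [[-0.007,0,-0.03],0,1],
  [[-0.007,0,-0.08],0,1],
  [[-0.007,0,-0.12],0,1],
  [[-0.007,0,-0.12],0,1],
  [[-0.007,0,-0.12],0,1],
])

```text
time_s: 12.95
tcp_pos: [611.4, -57.9, 181.8]
tool_rot: [179.8, -0.1, 85.9]
wrist_force: [-1.0, 0.4, -3.0]
finger_gap: 39.5
grip_force: 42.7
```

```bash
python3 - <<'E'
from h import *
s=cam('wrist');t=cam('top')
a=cv2.resize(s['color'],(640,480),interpolation=cv2.INTER_CUBIC)
i=cv2.resize(t['color'][125:215,180:290],None,fx=1.4,fy=1.4)
a[:i.shape[0],-i.shape[1]:]=i
cv2.imwrite('pics/w5.png',a[:,:,::-1]);print(ctrl.get_obs()['tcp_pos'],ctrl.get_obs()['wrist_force'])
np.savez('w5.npz',**{k:s[k] for k in('color','f','cx','cy','Rm','p')})
E
```

```text
[609.1114641  -57.5199839  178.70711841] [-0.60533344  0.2594773  -1.7873954 ]
```

View pics/w5.png

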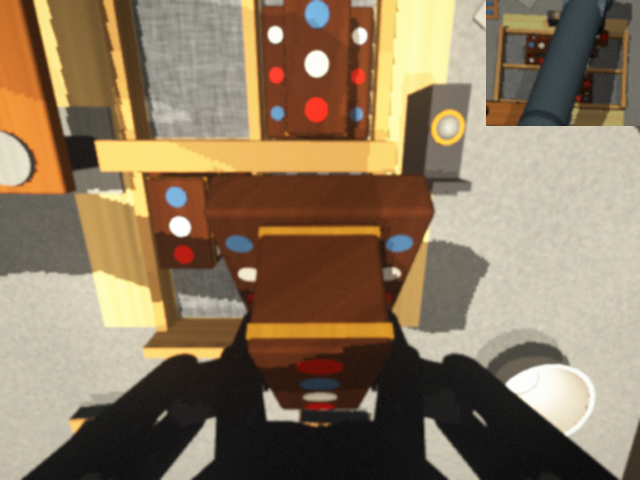

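The view shows D level in the grip, about 4 mm ahead of the TCP along y, with its end at the bulkhead (97..397, 155). I'll refine the tray x from this picture.

```bash
python3 - <<'E'
from h import *
d=np.load('w5.npz');s={k:d[k] for k in d};k=.8
t=np.array([[x,y] for x in(-102,102) for y in(10,-10)])
w=np.array([[*tw(*p),68] for p in t]);print('bulkhead pred',np.round(proj(s,w)/k).tolist())
print('catch pred',proj(s,[[*tw(132,19),83]])/k,'seen 447,126')
a=np.array([[*tw(x,-160),34] for x in(-92,-4,4,92)]+[[*tw(x,-160),60] for x in(-102,102)]);print(np.round(proj(s,a)/k).tolist())
a=np.array([[*tw(x,60),34] for x in(-102,-92,-4,4,92,102)]);print(np.round(proj(s,a)/k).tolist())
im=cv2.resize(s['color'],None,fx=1.25,fy=1.25)
im=cv2.resize(im[0:290,80:500],None,fx=1.9,fy=1.9,interpolation=cv2.INTER_CUBIC)
cv2.imwrite('pics/w6.png',im[:,:,::-1])
E
```

```text
bulkhead pred [[95.0, 141.0], [101.0, 172.0], [399.0, 141.0], [397.0, 172.0]]
catch pred [[453.40448808 126.95082459]] seen 447,126
[[168.0, 332.0], [263.0, 332.0], [271.0, 332.0], [366.0, 332.0], [144.0, 349.0], [382.0, 349.0]]
[[110.0, 68.0], [124.0, 68.0], [246.0, 68.0], [257.0, 68.0], [379.0, 68.0], [393.0, 68.0]]
```

View pics/w6.png

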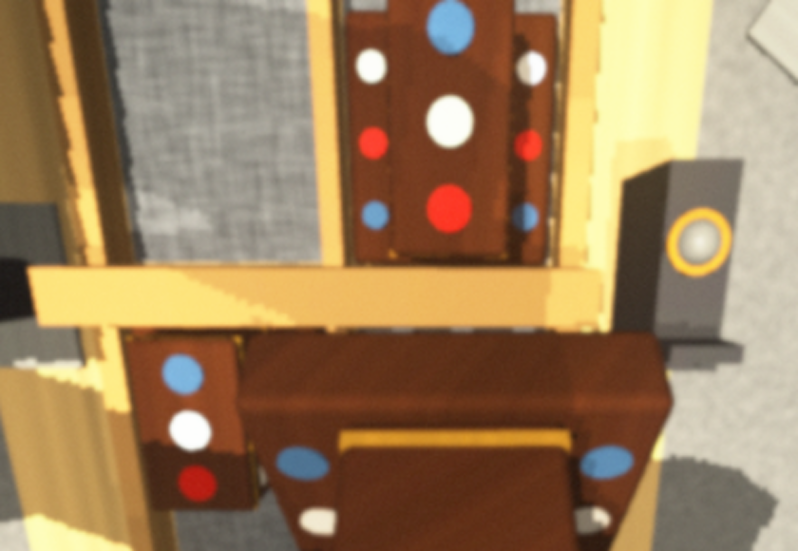

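```bash
python3 -c "
from h import *
x,y=tw(48,-72);go([x,y,90],85.9)"
```

```text
shift [-0.0051, 0.0015, 0.0887] turn 0.0 now [609.1 -57.5 178.7] [-1.7982e+02 -4.0000e-02  8.5900e+01]
```

Request:
apply_moves([
  [[-0.005,0.0015,0.03],0,1],
  [[-0.005,0.0015,0.06],0,1],
  [[-0.005,0.0015,0.08],0,1],
  [[-0.005,0.0015,0.085],0,1],
  [[-0.005,0.0015,0.085],0,1],
  [[-0.005,0.0015,0.085],0,1],
  [[-0.005,0.0015,0.085],0,1],
])

```text
time_s: 13.75
tcp_pos: [612.8, -63.7, 96.5]
tool_rot: [179.9, -0.0, 85.9]
wrist_force: [0.5, -0.6, -2.2]
finger_gap: 39.3
grip_force: 42.6
```

Request:
apply_moves([
  [[0,0,0.003],0,1],
  [[0,0,0.006],0,1],
  [[0,0,0.009],0,1],
  [[0,0,0.012],0,1],
  [[0,0,0.014],0,1],
  [[0,0,0.014],0,1],
  [[0,0,0.014],0,1],
])

```text
time_s: 14.45
tcp_pos: [611.6, -63.5, 81.0]
tool_rot: [-180.0, 0.0, 85.9]
wrist_force: [0.4, -0.1, -2.5]
finger_gap: 39.6
grip_force: 42.6
```

Request:
apply_moves([
  [[0,-0.0015,0],0,1],
  [[0,-0.0015,0.003],0,1],
  [[0,-0.0015,0.006],0,1],
  [[0,-0.0015,0.009],0,1],
  [[0,-0.0015,0.012],0,1],
  [[0,-0.0015,0.015],0,1],
  [[0,-0.0015,0.015],0,1],
])

```text
time_s: 15.15
tcp_pos: [610.6, -63.7, 74.2]
tool_rot: [-179.8, -0.3, 85.8]
wrist_force: [-17.0, 4.3, 41.8]
finger_gap: 39.3
grip_force: 47.8
```

The picture, re-read: the yellow edge at (248..392,330) is D's top front edge, 42 mm above the TCP. So D is pitched about 35° nose up in the grip, probably from its nose catching the bulkhead. I'll level it on the bench and regrip it.

Request:
apply_moves([
  [[0,0,-0.05],0,1],
  [[0,0,-0.1],0,1],
  [[0,0,-0.13],0,1],
  [[0,0,-0.13],0,1],
  [[-0.05,0,-0.13],0,1],
  [[-0.1,0,-0.13],0,1],
  [[-0.15,0,-0.13],0,1],
  [[-0.2,0,-0.13],0,1],
  [[-0.25,0,-0.13],0,1],
  [[-0.25,0,-0.13],0,1],
])

```text
time_s: 16.15
tcp_pos: [585.7, -325.1, 195.1]
tool_rot: [-179.8, 0.5, 85.0]
wrist_force: [-1.3, -1.9, -2.4]
finger_gap: 39.6
grip_force: 43.3
```

```bash
python3 -c "
from h import *
go([480,-310,110],85.9);print(ctrl.get_obs()['wrist_force'],ctrl.get_obs()['moment'])"
```

```text
shift [0.0058, -0.1066, 0.0851] turn -0.91 now [ 585.7 -325.1  195.1] [-179.79    0.53   84.99]
[-1.29785086 -1.85762994 -2.4425105 ] [-0.13615056  0.17083809  0.02521951]
```

Request:
apply_moves([
  [[0.006,-0.05,0],0,1],
  [[0.006,-0.1,0],0,1],
  [[0.006,-0.107,0.04],0,1],
  [[0.006,-0.107,0.085],0,1],
  [[0.006,-0.107,0.085],0,1],
  [[0.006,-0.107,0.085],0,1],
])

```text
time_s: 16.75
tcp_pos: [484.6, -298.1, 109.6]
tool_rot: [-179.8, -0.1, 85.9]
wrist_force: [0.4, -0.6, -1.4]
finger_gap: 39.9
grip_force: 42.9
```

Request:
apply_moves([
  [[0,0,0.01],0,1],
  [[0,0,0.02],0,1],
  [[0,0,0.03],0,1],
  [[0,0,0.036],0,1],
  [[0,0,0.042],0,1],
  [[0,0,0.046],0,1],
  [[0,0,0.05],0,1],
  [[0,0,0.054],0,1],
  [[0,0,0.056],0,1],
  [[0,0,0.058],0,1],
])

```text
time_s: 17.75
tcp_pos: [486.0, -299.7, 63.8]
tool_rot: [-179.9, -0.6, 85.8]
wrist_force: [-19.5, 16.1, 71.7]
finger_gap: 39.6
grip_force: 50.9
```

Request:
apply_moves([
  [[0,0,-0.005],0,1],
  [[0,0,-0.009],0,1],
  [[0,0,-0.009],0,0.1],
  [[0,0,-0.009],0,-0.3],
  [[0,0,-0.009],0,-1],
  [[0,0,-0.009],0,-1],
  [[0,0,-0.009],0,-1],
  [[0,0,-0.05],0,-1],
  [[0,0,-0.1],0,-1],
  [[0,0,-0.14],0,-1],
])

```text
time_s: 18.75
tcp_pos: [485.8, -299.4, 194.8]
tool_rot: [180.0, 0.1, 85.8]
wrist_force: [1.0, -0.5, 0.6]
finger_gap: 85.6
grip_force: 0.0
```

Request:
apply_moves([
  [[0,0,-0.04],0,-1],
  [[0,0,-0.04],0,-1],
  [[0,0,-0.04],0,-1],
  [[0,0,-0.04],0,-1],
])

```text
time_s: 19.15
tcp_pos: [485.0, -298.2, 231.7]
tool_rot: [-179.9, -0.1, 85.9]
wrist_force: [0.5, 0.3, 0.3]
finger_gap: 85.7
grip_force: 0.0
```

```bash
python3 - <<'E'
from h import *
s=cam('wrist');cv2.imwrite('pics/w7.png',cv2.resize(s['color'][:,:,::-1],(800,600),interpolation=cv2.INTER_CUBIC))
np.savez('w7.npz',**{k:s[k] for k in('color','f','cx','cy','Rm','p')})
go([480,-309,250],86)
E
```

```text
shift [-0.0112, -0.004, -0.0187] turn -0.13 now [ 484.7 -298.2  231.3] [-1.798e+02 -6.000e-02  8.587e+01]
```

View pics/w7.png

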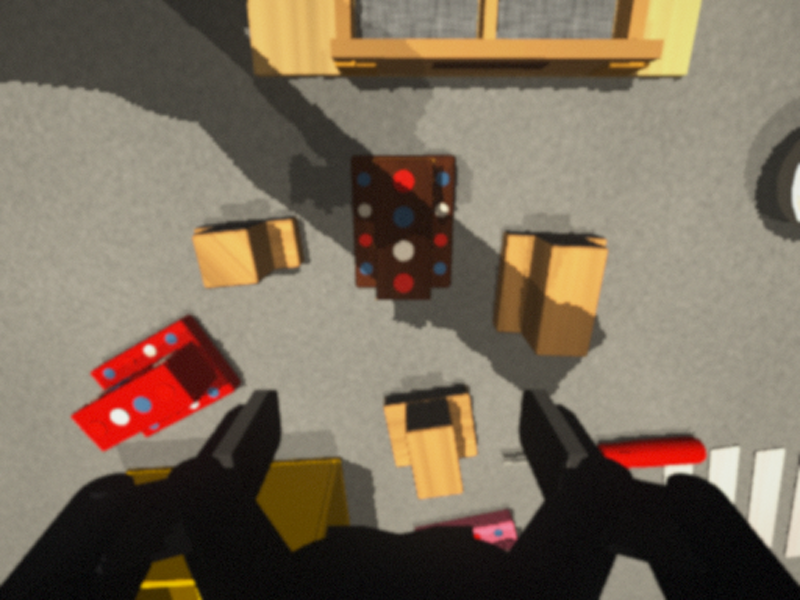

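```bash
python3 - <<'E'
from h import *
d=np.load('w7.npz');s={k:d[k] for k in d}
for n,p in dict(D=[(378,164),(433,164),(432,299),(377,299)],c1=[(541,238),(605,240),(588,356),(537,352)],c3=[(194,231),(248,226),(259,281),(203,287)],c2=[(408,430),(453,426),(463,494),(416,499)]).items():
    print(n,end=' ');quad(s,p,65)
o=ctrl.get_obs();x,y=477,-232
E
```

```text
D c [ 490.7 -261. ] len 92.4 wid 37.8 yaw(l) -4.3 yaw(b) -4.1
c1 c [ 604.7 -315.6] len 87.1 wid 41.7 yaw(l) -1.7 yaw(b) -7.3
c3 c [ 364.7 -267.3] len 39.4 wid 39.3 yaw(l) -1.6 yaw(b) 1.6
c2 c [ 502.8 -452.1] len 69.5 wid 38.5 yaw(l) 3.6 yaw(b) 2.8
```

```bash
python3 -c "
from h import *
go([490.5,-261,48],85.8)"
```

```text
shift [0.0375, 0.0031, 0.1833] turn 0.07 now [ 484.7 -298.2  231.3] [-1.798e+02 -6.000e-02  8.587e+01]
```

Request:
apply_moves([
  [[0.038,0.003,0.02],0,-1],
  [[0.038,0.003,0.06],0,-1],
  [[0.038,0.003,0.1],0,-1],
  [[0.038,0.003,0.14],0,-1],
  [[0.038,0.003,0.17],0,-1],
  [[0.038,0.003,0.183],0,-1],
  [[0.038,0.003,0.183],0,-1],
  [[0.038,0.003,0.183],0,-1],
  [[0.038,0.003,0.183],0,-1],
])

```text
time_s: 20.1
tcp_pos: [492.9, -262.3, 51.8]
tool_rot: [179.8, 0.1, 85.8]
wrist_force: [-0.6, -0.7, -0.3]
finger_gap: 85.4
grip_force: 0.0
```

Request:
apply_moves([
  [[0,0,0],0,1],
  [[0,0,0],0,1],
  [[0,0,0],0,1],
  [[0,0,0],0,1],
  [[0,0,0],0,1],
  [[0,0,0],0,1],
  [[0,0,0],0,1],
], newtons=80)

```text
time_s: 20.8
tcp_pos: [492.2, -261.7, 51.0]
tool_rot: [179.9, 0.0, 85.9]
wrist_force: [-0.7, 0.7, 4.8]
finger_gap: 38.9
grip_force: 82.2
```

Request:
apply_moves([
  [[0,0,-0.02],0,1],
  [[0,0,-0.05],0,1],
  [[0,0,-0.09],0,1],
  [[0,0,-0.11],0,1],
  [[0,0,-0.11],0,1],
  [[0,0,-0.11],0,1],
])

```text
time_s: 21.4
tcp_pos: [490.8, -260.5, 159.0]
tool_rot: [-179.9, -0.1, 85.9]
wrist_force: [0.5, 0.2, -3.1]
finger_gap: 38.8
grip_force: 81.5
```

```bash
python3 - <<'E'
from h import *
s=cam('wrist');cv2.imwrite('pics/w8.png',s['color'][:,:,::-1])
o=ctrl.get_obs();print(o['moment'],o['wrist_force'])
x,y=tw(48,-85);go([x,y,150],85.9)
E
```

```text
[0.00555138 0.04041649 0.04939229] [-0.33690901  0.32051316 -3.66167883]
shift [0.1925, 0.1056, 0.0082] turn -0.02 now [ 490.2 -260.1  158.2] [-1.798e+02 -8.000e-02  8.588e+01]
```

View pics/w8.png

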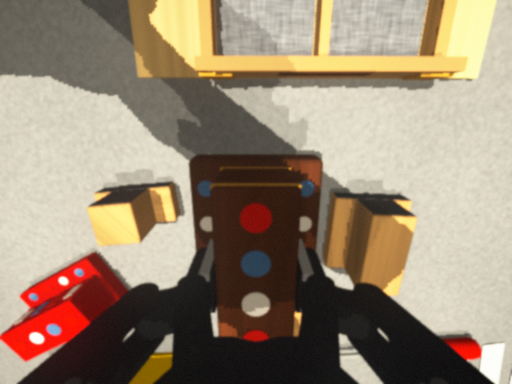

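Request:
apply_moves([
  [[0.035,0.02,0],0,1],
  [[0.07,0.04,0],0,1],
  [[0.105,0.06,0],0,1],
  [[0.14,0.08,0],0,1],
  [[0.17,0.095,0],0,1],
  [[0.1925,0.1056,0],0,1],
  [[0.1925,0.1056,0.02],0,1],
  [[0.1925,0.1056,0.04],0,1],
  [[0.1925,0.1056,0.05],0,1],
  [[0.1925,0.1056,0.05],0,1],
])

```text
time_s: 22.45
tcp_pos: [607.5, -76.7, 106.2]
tool_rot: [-179.5, 0.0, 85.8]
wrist_force: [-0.8, -0.6, -2.1]
finger_gap: 39.1
grip_force: 81.3
```

Request:
apply_moves([
  [[0,0,0],0,1],
  [[0,0,0],0,1],
  [[0,0,0],0,1],
])

```text
time_s: 22.75
tcp_pos: [611.6, -77.3, 111.2]
tool_rot: [179.9, -0.0, 85.8]
wrist_force: [-0.2, 0.5, -1.9]
finger_gap: 38.9
grip_force: 81.3
```

```bash
python3 -c "
from h import *
x,y=tw(48,-85);go([x,y,61],85.9)"
```

```text
shift [0.0015, -0.0024, 0.0502] turn -0.07 now [611.6 -77.3 111.2] [ 1.7988e+02 -1.0000e-02  8.5830e+01]
```

Request:
apply_moves([
  [[0.001,-0.0015,0.006],0,1],
  [[0.001,-0.002,0.012],0,1],
  [[0.001,-0.0024,0.018],0,1],
  [[0.001,-0.0024,0.024],0,1],
  [[0.001,-0.0024,0.028],0,1],
  [[0.001,-0.0024,0.032],0,1],
  [[0.001,-0.0024,0.036],0,1],
  [[0.001,-0.0024,0.036],0,1],
])

```text
time_s: 23.55
tcp_pos: [607.9, -75.7, 73.4]
tool_rot: [-179.9, 0.0, 85.9]
wrist_force: [0.2, -0.1, -1.6]
finger_gap: 39.3
grip_force: 81.3
```

Request:
apply_moves([
  [[0,0,0.004],0,1],
  [[0,0,0.007],0,1],
  [[0,0,0.01],0,1],
  [[0,0,0.013],0,1],
  [[0,0,0.015],0,1],
  [[0,0,0.015],0,1],
  [[0,0,0.015],0,1],
])

```text
time_s: 24.25
tcp_pos: [608.6, -75.8, 61.0]
tool_rot: [-180.0, -0.1, 85.9]
wrist_force: [-4.2, 1.6, 8.0]
finger_gap: 39.4
grip_force: 82.6
```

Request:
apply_moves([
  [[0.005,0,0],0,1],
  [[0.01,0,0],0,1],
  [[0.015,0,0],0,1],
  [[0.019,0,0],0,1],
  [[0.022,0,0],0,1],
  [[0.024,0,0],0,1],
  [[0.025,0,0],0,1],
  [[0.025,0,0],0,1],
])

```text
time_s: 25.05
tcp_pos: [612.4, -54.2, 61.3]
tool_rot: [179.7, 0.2, 85.8]
wrist_force: [0.1, -4.6, 6.1]
finger_gap: 39.0
grip_force: 82.4
```

Request:
apply_moves([
  [[0,0,0],0,-1],
  [[0,0,0],0,-1],
  [[0,0,0],0,-1],
  [[0,0,0],0,-1],
  [[0,0,-0.04],0,-1],
  [[0,0,-0.09],0,-1],
  [[0,0,-0.12],0,-1],
  [[0,0,-0.12],0,-1],
])

```text
time_s: 25.85
tcp_pos: [614.2, -51.3, 184.8]
tool_rot: [179.4, -0.1, 85.9]
wrist_force: [0.2, -0.5, 0.2]
finger_gap: 85.5
grip_force: 0.0
```

```bash
python3 -c "
from h import *
go([364.7,-268,150],90)"
```

```text
shift [-0.2341, -0.2332, 0.0348] turn -4.14 now [614.2 -51.3 184.8] [ 1.7938e+02 -8.0000e-02  8.5860e+01]
```

Request:
apply_moves([
  [[-0.035,-0.035,0.0],-4.1,-1],
  [[-0.07,-0.07,0.0],-4.1,-1],
  [[-0.1,-0.1,0.0],-4.1,-1],
  [[-0.135,-0.135,0.01],-4.1,-1],
  [[-0.17,-0.17,0.02],-4.1,-1],
  [[-0.2,-0.2,0.035],-4.1,-1],
  [[-0.234,-0.233,0.035],-4.1,-1],
  [[-0.234,-0.233,0.035],-4.1,-1],
  [[-0.234,-0.233,0.035],-4.1,-1],
  [[-0.234,-0.233,0.035],-4.1,-1],
])

```text
time_s: 26.85
tcp_pos: [361.7, -266.5, 143.9]
tool_rot: [-180.0, -0.0, 90.0]
wrist_force: [0.3, 1.0, 0.7]
finger_gap: 85.0
grip_force: 0.0
```

Request:
apply_moves([
  [[0,0,0],0,-1],
  [[0,0,0],0,-1],
  [[0,0,0],0,-1],
])

```text
time_s: 27.15
tcp_pos: [361.7, -266.8, 144.1]
tool_rot: [-180.0, 0.0, 90.1]
wrist_force: [0.5, -0.5, -0.1]
finger_gap: 85.6
grip_force: 0.0
```

```bash
cat >> h.py <<'E'
def box(s,x,y,r=45,z=65,w0=40):
    "pale-wood mask near projected point: prints top-face fit"
    hsv=cv2.cvtColor(s['color'],cv2.COLOR_RGB2HSV)
    return hsv
E
python3 - <<'E'
from h import *
s=cam('wrist');np.savez('w9.npz',**{k:s[k] for k in('color','f','cx','cy','Rm','p')})
go([364.7,-268,50],90)
c=proj(s,[364.7,-268,65])[0];print(c)
im=s['color'][int(c[1])-70:int(c[1])+70,int(c[0])-90:int(c[0])+90]
cv2.imwrite('pics/w9.png',cv2.resize(im[:,:,::-1],None,fx=4,fy=4,interpolation=cv2.INTER_CUBIC))
E
```

```text
shift [-0.0011, 0.0032, 0.0941] turn 0.05 now [ 361.5 -266.9  144.1] [-1.800e+02  1.000e-02  9.005e+01]
[259.87464325 215.04185692]
```

View pics/w9.png

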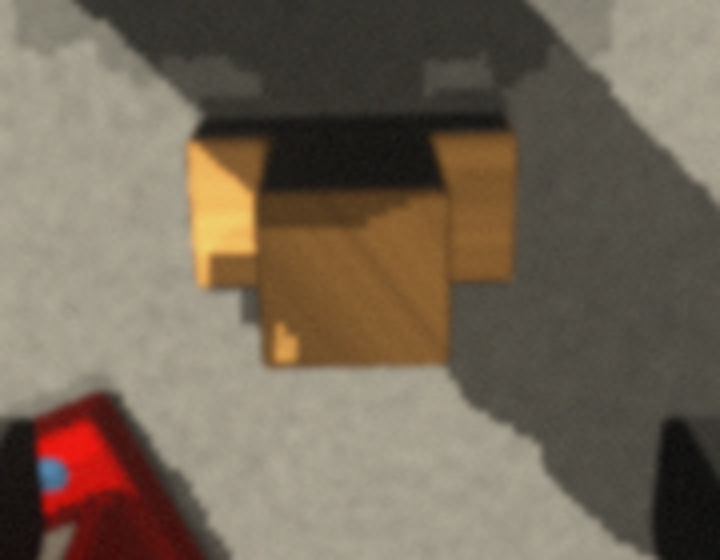

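```bash
python3 - <<'E'
from h import *
d=np.load('w9.npz');s={k:d[k] for k in d}
p=[((a+.5)/4-.5+169,(b+.5)/4-.5+145) for a,b in[(258,190),(448,190),(449,365),(264,365)]]
w=quad(s,p,65,1);go([*w,50],90)
E
```

```text
c [ 362.6 -267.6] len 38.4 wid 38.0 yaw(l) 1.3 yaw(b) 0.1
shift [-0.0007, 0.0011, 0.0941] turn 0.05 now [ 361.5 -266.9  144.1] [-1.800e+02  1.000e-02  9.005e+01]
```

Request:
apply_moves([
  [[-0.0007,0.001,0.03],-0.5,-1],
  [[-0.0007,0.001,0.06],-0.5,-1],
  [[-0.0007,0.001,0.08],-0.5,-1],
  [[-0.0007,0.001,0.09],-0.5,-1],
  [[-0.0007,0.001,0.094],-0.5,-1],
  [[-0.0007,0.001,0.094],-0.5,-1],
  [[-0.0007,0.001,0.094],-0.5,-1],
])

```text
time_s: 27.9
tcp_pos: [362.8, -268.6, 51.0]
tool_rot: [179.9, 0.0, 90.5]
wrist_force: [-0.5, -0.6, -0.0]
finger_gap: 85.3
grip_force: 0.0
```

Request:
apply_moves([
  [[0,0,0],0,1],
  [[0,0,0],0,1],
  [[0,0,0],0,1],
  [[0,0,0],0,1],
  [[0,0,0],0,1],
  [[0,0,0],0,1],
  [[0,0,0],0,1],
])

```text
time_s: 28.6
tcp_pos: [362.8, -268.6, 50.9]
tool_rot: [179.9, 0.0, 90.5]
wrist_force: [0.1, 0.2, 6.4]
finger_gap: 39.0
grip_force: 80.9
```

Request:
apply_moves([
  [[0,0,-0.03],0,1],
  [[0,0,-0.07],0,1],
  [[0,0,-0.1],0,1],
  [[0,0,-0.12],0,1],
  [[0,0,-0.12],0,1],
  [[0,0,-0.12],0,1],
])

```text
time_s: 29.2
tcp_pos: [361.8, -267.5, 169.7]
tool_rot: [180.0, -0.1, 90.5]
wrist_force: [-0.6, 1.2, -0.7]
finger_gap: 39.4
grip_force: 80.8
```

```bash
python3 -c "
from h import *
x,y=tw(48,-138);go([x,y,150],85.9)"
```

```text
shift [0.1368, 0.2449, 0.0197] turn 4.59 now [ 361.8 -267.5  169.7] [ 1.7999e+02 -6.0000e-02  9.0490e+01]
```

Request:
apply_moves([
  [[0.02,0.035,0],4.6,1],
  [[0.04,0.07,0],4.6,1],
  [[0.06,0.105,0],4.6,1],
  [[0.08,0.14,0],4.6,1],
  [[0.1,0.175,0],4.6,1],
  [[0.12,0.21,0],4.6,1],
  [[0.13,0.235,0],4.6,1],
  [[0.1365,0.245,0],4.6,1],
  [[0.1365,0.245,0],4.6,1],
  [[0.1365,0.245,0],4.6,1],
])

```text
time_s: 30.2
tcp_pos: [603.5, -131.1, 168.7]
tool_rot: [-179.8, 0.1, 85.7]
wrist_force: [-0.3, -1.6, -1.7]
finger_gap: 39.2
grip_force: 80.8
```

Request:
apply_moves([
  [[0,0,0.02],0,1],
  [[0,0,0.04],0,1],
  [[0,0,0.05],0,1],
  [[0,0,0.05],0,1],
  [[0,0,0.05],0,1],
  [[0,0,0.05],0,1],
])

```text
time_s: 30.8
tcp_pos: [606.4, -130.3, 121.4]
tool_rot: [179.9, 0.0, 85.8]
wrist_force: [0.4, 0.4, -1.0]
finger_gap: 39.1
grip_force: 80.8
```

```bash
python3 -c "
from h import *
x,y=tw(48,-138.3);go([x,y,61],85.9)"
```

```text
shift [0.0014, -0.001, 0.0604] turn -0.08 now [ 606.4 -130.3  121.4] [1.7988e+02 1.0000e-02 8.5820e+01]
```

Request:
apply_moves([
  [[0.001,-0.001,0.008],0,1],
  [[0.0014,-0.001,0.016],0,1],
  [[0.0014,-0.001,0.023],0,1],
  [[0.0014,-0.001,0.028],0,1],
  [[0.0014,-0.001,0.03],0,1],
  [[0.0014,-0.001,0.03],0,1],
  [[0.0014,-0.001,0.03],0,1],
])

```text
time_s: 31.5
tcp_pos: [605.1, -128.4, 90.2]
tool_rot: [180.0, 0.0, 85.9]
wrist_force: [0.7, -0.5, -1.4]
finger_gap: 38.9
grip_force: 80.8
```

```bash
python3 -c "
from h import *
x,y=tw(48,-138.3);go([x,y,61],85.9);print(ctrl.get_obs()['wrist_force'])"
```

```text
shift [-0.0005, 0.0004, 0.0292] turn -0.05 now [ 605.1 -128.4   90.2] [1.7998e+02 1.0000e-02 8.5850e+01]
[ 0.74853342 -0.51917124 -1.36463793]
```

Request:
apply_moves([
  [[-0.0005,0,0.004],0,1],
  [[-0.0005,0,0.008],0,1],
  [[-0.0005,0,0.012],0,1],
  [[-0.0005,0,0.016],0,1],
  [[-0.0005,0,0.02],0,1],
  [[-0.0005,0,0.024],0,1],
  [[-0.0005,0,0.027],0,1],
  [[-0.0005,0,0.03],0,1],
  [[-0.0005,0,0.03],0,1],
])

```text
time_s: 32.4
tcp_pos: [605.0, -128.8, 61.0]
tool_rot: [-180.0, -0.0, 85.8]
wrist_force: [-1.9, 0.4, 4.1]
finger_gap: 39.0
grip_force: 81.2
```

Request:
apply_moves([
  [[0,0,0],0,-1],
  [[0,0,0],0,-1],
  [[0,0,0],0,-1],
  [[0,0,0],0,-1],
  [[0,0,-0.04],0,-1],
  [[0,0,-0.09],0,-1],
  [[0,0,-0.12],0,-1],
  [[0,0,-0.12],0,-1],
])

```text
time_s: 33.2
tcp_pos: [608.8, -130.3, 186.0]
tool_rot: [179.4, 0.0, 85.8]
wrist_force: [0.9, 0.1, 0.8]
finger_gap: 85.5
grip_force: 0.0
```

```bash
python3 -c "
from h import *
d=np.load('w7.npz');s={k:d[k] for k in d}
print([np.round(ray(s,[[340/1.5625,460/1.5625]],z)) for z in(60,100,140)])
go([503.5,-452,150],93.5)"
```

```text
[array([[ 423., -447.,   60.]]), array([[ 432., -416.,  100.]]), array([[ 441., -384.,  140.]])]
shift [-0.3285, -0.0816, 0.036] turn -7.67 now [ 608.8 -130.3  186. ] [1.7936e+02 3.0000e-02 8.5830e+01]
```

Request:
apply_moves([
  [[-0.04,-0.01,0],-7.6,-1],
  [[-0.08,-0.02,0],-7.6,-0.5],
  [[-0.12,-0.03,0],-7.6,-0.5],
  [[-0.16,-0.04,0],-7.6,-0.5],
  [[-0.2,-0.05,0],-7.6,-0.5],
  [[-0.24,-0.06,0],-7.6,-0.5],
  [[-0.28,-0.07,0.02],-7.6,-0.5],
  [[-0.31,-0.077,0.036],-7.6,-0.5],
  [[-0.3285,-0.0816,0.036],-7.6,-0.5],
  [[-0.3285,-0.0816,0.036],-7.6,-0.5],
])

```text
time_s: 34.2
tcp_pos: [495.5, -454.0, 142.5]
tool_rot: [-179.8, 0.1, 93.1]
wrist_force: [-0.4, 0.1, 0.0]
finger_gap: 64.1
grip_force: 0.0
```

Request:
apply_moves([
  [[0,0,0],0,-0.5],
  [[0,0,0],0,-0.5],
  [[0,0,0],0,-0.5],
])

```text
time_s: 34.5
tcp_pos: [501.6, -448.3, 144.2]
tool_rot: [179.9, -0.1, 93.7]
wrist_force: [-0.2, 0.3, -0.3]
finger_gap: 64.2
grip_force: 0.0
```

```bash
python3 -c "
from h import *
go([503.3,-452,51.5],93.2)
s=cam('wrist');np.savez('w10.npz',**{k:s[k] for k in('color','f','cx','cy','Rm','p')})
d=s
P=[503.3,-452]
# check: pale mask centroid of top-face edges along columns
h=cv2.cvtColor(s['color'],cv2.COLOR_RGB2HSV)
m=((h[:,:,1]>90)&(h[:,:,0]<25)&(h[:,:,2]>60)).astype('uint8')
c=proj(s,[*P,65])[0].astype(int);print(c)
n,l,st,ce=cv2.connectedComponentsWithStats(m);i=l[c[1],c[0]];print(i,st[i])
r=m[:,c[0]];print('col run',[ (j) for j in range(1,384) if r[j]!=r[j-1]])
"
```

```text
shift [-0.0038, 0.0014, 0.0927] turn 0.45 now [ 501.6 -448.3  144.2] [ 1.7994e+02 -6.0000e-02  9.3650e+01]
[257 218]
55 [ 213  165   85   91 6029]
col run [177, 255]
```

```bash
cat >> h.py <<'E'
def meas(P):
    "top-face ends of a pale chock near P along the image column; prints its centre"
    s=cam('wrist');h=cv2.cvtColor(s['color'],cv2.COLOR_RGB2HSV)
    m=(h[:,:,1]>90)&(h[:,:,0]<25)&(h[:,:,2]>60)
    c=proj(s,[*P,65])[0].astype(int);C=[]
    for u in range(c[0]-8,c[0]+9,4):
        a=b=c[1]
        while a>0 and m[a-1,u]:a-=1
        while b<383 and m[b,u]:b+=1
        w=ray(s,[[u,a-.5],[u,b-.5]],65);C.append([*w.mean(0)[:2],np.hypot(*(w[0]-w[1])[:2])])
    C=np.median(C,0)
    a=b=c[0]
    while m[c[1],a-1]:a-=1
    while m[c[1],b]:b+=1
    w=ray(s,[[a-.5,c[1]],[b-.5,c[1]]],65)
    print('y-centre',C,'x ends',np.round(w[:,0],1)); return C
E
python3 -c "
from h import *
d=np.load('w10.npz');s={k:d[k] for k in d}
w=ray(s,[[257,176.5],[257,254.5]],65);print(w)"
```

```text
[[ 500.36115782 -417.1258334    65.        ]
 [ 504.86560655 -485.7346095    65.        ]]
```

Request:
apply_moves([
  [[-0.002,0.001,0.03],0.3,-0.5],
  [[-0.003,0.001,0.06],0.3,-0.5],
  [[-0.0033,0.001,0.08],0.3,-0.5],
  [[-0.0033,0.001,0.088],0.3,-0.5],
  [[-0.0033,0.001,0.092],0.3,-0.5],
  [[-0.0033,0.001,0.092],0.3,-0.5],
  [[-0.0033,0.001,0.092],0.3,-0.5],
])

```text
time_s: 35.25
tcp_pos: [501.7, -454.6, 53.6]
tool_rot: [179.9, 0.1, 93.2]
wrist_force: [0.3, -1.1, -0.1]
finger_gap: 64.0
grip_force: 0.0
```

Request:
apply_moves([
  [[0,0,0],0,1],
  [[0,0,0],0,1],
  [[0,0,0],0,1],
  [[0,0,0],0,1],
  [[0,0,0],0,1],
  [[0,0,0],0,1],
])

```text
time_s: 35.85
tcp_pos: [502.1, -454.7, 53.8]
tool_rot: [179.9, 0.1, 93.2]
wrist_force: [1.1, 0.0, 5.8]
finger_gap: 39.1
grip_force: 80.6
```

Request:
apply_moves([
  [[0,0,-0.03],0,1],
  [[0,0,-0.07],0,1],
  [[0,0,-0.1],0,1],
  [[0,0,-0.12],0,1],
  [[0,0,-0.12],0,1],
  [[0,0,-0.12],0,1],
])

```text
time_s: 36.45
tcp_pos: [500.5, -452.9, 171.0]
tool_rot: [-179.9, -0.1, 93.2]
wrist_force: [0.1, -0.3, -1.7]
finger_gap: 38.7
grip_force: 80.1
```

```bash
python3 -c "
from h import *
x,y=tw(-48,-123);go([x,y,170],85.9)"
```

```text
shift [0.345, 0.0294, 0.001] turn 7.26 now [ 500.5 -452.9  171. ] [-1.7995e+02 -8.0000e-02  9.3160e+01]
```

Request:
apply_moves([
  [[0.04,0.003,0],7.3,1],
  [[0.08,0.007,0],7.3,1],
  [[0.12,0.01,0],7.3,1],
  [[0.16,0.014,0],7.3,1],
  [[0.2,0.017,0],7.3,1],
  [[0.24,0.02,0],7.3,1],
  [[0.28,0.024,0],7.3,1],
  [[0.32,0.027,0],7.3,1],
  [[0.342,0.0294,0],7.3,1],
  [[0.342,0.0294,0],7.3,1],
])

```text
time_s: 37.45
tcp_pos: [510.2, -104.5, 169.4]
tool_rot: [-179.7, -0.1, 86.4]
wrist_force: [0.5, -0.3, -1.9]
finger_gap: 39.1
grip_force: 80.2
```

Request:
apply_moves([
  [[0,0,0.02],0,1],
  [[0,0,0.04],0,1],
  [[0,0,0.06],0,1],
  [[0,0,0.07],0,1],
  [[0,0,0.075],0,1],
  [[0,0,0.075],0,1],
  [[0,0,0.075],0,1],
  [[0,0,0.075],0,1],
])

```text
time_s: 38.25
tcp_pos: [511.9, -102.5, 99.1]
tool_rot: [-179.7, -0.8, 86.1]
wrist_force: [-8.0, 17.3, 27.8]
finger_gap: 39.4
grip_force: 93.8
```

```bash
python3 -c "
from h import *
x,y=tw(-48,-125.7);go([x,y,64],85.9)"
```

```text
shift [-0.007, -0.0008, 0.0351] turn 0.2 now [ 511.9 -102.5   99.1] [-179.67   -0.81   86.1 ]
```

Request:
apply_moves([
  [[0,0,-0.02],0,1],
  [[0,0,-0.05],0,1],
  [[-0.007,0,-0.06],0,1],
  [[-0.007,0,-0.06],0,1],
  [[-0.007,0,-0.06],0,1],
  [[-0.007,0,-0.06],0,1],
])

```text
time_s: 38.85
tcp_pos: [509.5, -117.6, 155.4]
tool_rot: [-179.8, 0.0, 85.8]
wrist_force: [-0.2, -0.2, -1.7]
finger_gap: 39.0
grip_force: 90.1
```

```bash
python3 - <<'E'
from h import *
s=cam('wrist')
x,y=tw(-48,-125.7);go([x,y,64],85.9);x,y=tw(-48,-47.5)
a=s['color'][60:360,90:430];cv2.imwrite('pics/w11.png',cv2.resize(a[:,:,::-1],(680,600),interpolation=cv2.INTER_CUBIC))
np.savez('w11.npz',**{k:s[k] for k in('color','f','cx','cy','Rm','p')})
E
```

```text
shift [0.008, 0.0004, 0.0914] turn -0.06 now [ 509.6 -117.4  155.4] [-1.7981e+02  2.0000e-02  8.5840e+01]
```

View pics/w11.png

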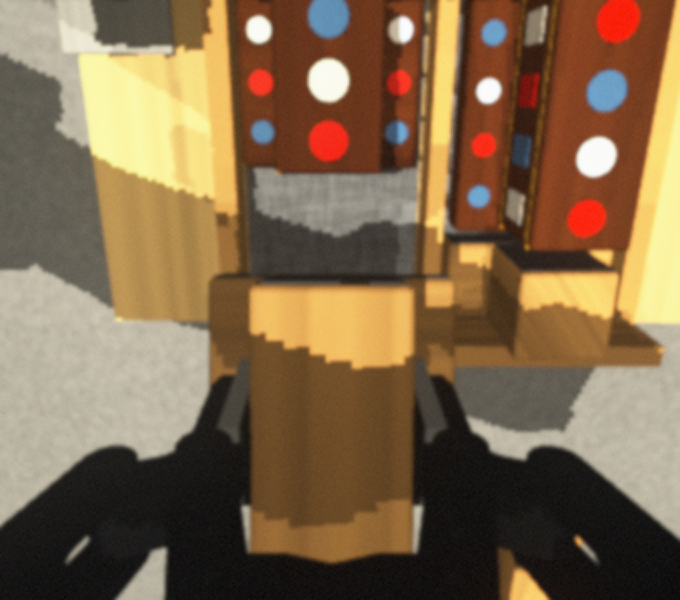

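The view shows the chock pitched about 20° nose down: its front top edge is at crop (250..412,283) and the end face is edge-on. Its tail caught the end board. I'll set it on free bench, then regrip.

```bash
python3 -c "
from h import *
go([490,-290,67],86)"
```

```text
shift [-0.1735, -0.0071, 0.0884] turn -0.16 now [ 509.6 -117.4  155.4] [-1.7981e+02  2.0000e-02  8.5840e+01]
```

Request:
apply_moves([
  [[-0.04,0,0],0,1],
  [[-0.08,0,0],0,1],
  [[-0.12,-0.007,0],0,1],
  [[-0.15,-0.007,0],0,1],
  [[-0.1735,-0.007,0.02],0,1],
  [[-0.1735,-0.007,0.05],0,1],
  [[-0.1735,-0.007,0.075],0,1],
  [[-0.1735,-0.007,0.085],0,1],
  [[-0.1735,-0.007,0.088],0,1],
  [[-0.1735,-0.007,0.088],0,1],
])

```text
time_s: 39.9
tcp_pos: [491.6, -289.9, 69.0]
tool_rot: [-180.0, 0.0, 85.9]
wrist_force: [-0.3, 0.2, -0.5]
finger_gap: 39.1
grip_force: 90.0
```

Request:
apply_moves([
  [[0,0,0],0,1],
  [[0,0,0],0,1],
  [[0,0,0],0,0.2],
  [[0,0,0],0,-0.2],
  [[0,0,0],0,-1],
  [[0,0,0],0,-1],
  [[0,0,0],0,-1],
  [[0,0,-0.04],0,-1],
  [[0,0,-0.08],0,-1],
])

```text
time_s: 40.8
tcp_pos: [490.2, -289.4, 148.6]
tool_rot: [-179.8, -0.0, 85.9]
wrist_force: [1.6, 0.3, 1.3]
finger_gap: 85.4
grip_force: 0.0
```

Request:
apply_moves([
  [[0,0,0],0,-1],
  [[0,0,0],0,-1],
  [[0,0,0],0,-1],
])

```text
time_s: 41.1
tcp_pos: [490.8, -289.4, 148.2]
tool_rot: [-179.9, -0.1, 85.9]
wrist_force: [0.6, 0.4, -0.5]
finger_gap: 85.6
grip_force: 0.0
```

```bash
python3 -c "
from h import *
o=ctrl.get_obs();P=o['tcp_pos'][:2]+[0,3];C=meas(P);go([C[0],C[1],52],86)"
```

```text
y-centre [ 489.5670392  -302.96801643   69.1165676 ] x ends [460.1 524.8]
shift [-0.0137, 0.0, 0.0958] turn -0.13 now [ 490.5 -289.3  147.8] [-1.7985e+02 -6.0000e-02  8.5870e+01]
```

Request:
apply_moves([
  [[-0.0137,0,0.02],0,-1],
  [[-0.0137,0,0.05],0,-1],
  [[-0.0137,0,0.075],0,-1],
  [[-0.0137,0,0.09],0,-1],
  [[-0.0137,0,0.096],0,-1],
  [[-0.0137,0,0.096],0,-1],
  [[-0.0137,0,0.096],0,-1],
  [[-0.0137,0,0.096],0,-1],
])

```text
time_s: 41.95
tcp_pos: [491.5, -304.4, 54.4]
tool_rot: [179.9, 0.1, 85.9]
wrist_force: [0.3, -1.4, -0.2]
finger_gap: 85.3
grip_force: 0.0
```

Request:
apply_moves([
  [[0,0,0],0,1],
  [[0,0,0],0,1],
  [[0,0,0],0,1],
  [[0,0,0],0,1],
  [[0,0,0],0,1],
  [[0,0,0],0,1],
], newtons=100)

```text
time_s: 42.55
tcp_pos: [491.3, -304.2, 53.9]
tool_rot: [179.9, 0.0, 85.9]
wrist_force: [1.3, 0.5, 4.8]
finger_gap: 38.4
grip_force: 101.3
```

Request:
apply_moves([
  [[0,0,-0.03],0,1],
  [[0,0,-0.07],0,1],
  [[0,0,-0.1],0,1],
  [[0,0,-0.12],0,1],
  [[0,0,-0.12],0,1],
  [[0,0,-0.12],0,1],
])

```text
time_s: 43.15
tcp_pos: [489.9, -303.0, 172.1]
tool_rot: [-179.9, -0.1, 85.9]
wrist_force: [-0.1, 0.1, -2.2]
finger_gap: 39.0
grip_force: 101.0
```

```bash
python3 -c "
from h import *
x,y=tw(-48,-122.5);go([x,y,170],85.9)"
```

```text
shift [0.1977, 0.0068, 0.0021] turn -0.03 now [ 489.9 -303.   172.1] [-1.7992e+02 -6.0000e-02  8.5870e+01]
```

Request:
apply_moves([
  [[0.04,0.002,0],0,1],
  [[0.08,0.003,0],0,1],
  [[0.12,0.004,0],0,1],
  [[0.16,0.005,0.01],0,1],
  [[0.185,0.0068,0.02],0,1],
  [[0.1965,0.0068,0.03],0,1],
  [[0.1965,0.0068,0.035],0,1],
  [[0.1965,0.0068,0.035],0,1],
  [[0.1965,0.0068,0.035],0,1],
  [[0.1965,0.0068,0.035],0,1],
])

```text
time_s: 44.15
tcp_pos: [511.5, -110.6, 138.6]
tool_rot: [179.9, 0.1, 85.6]
wrist_force: [0.2, -0.8, -1.3]
finger_gap: 38.6
grip_force: 101.0
```

Request:
apply_moves([
  [[0,0,0],0,1],
  [[0,0,0],0,1],
  [[0,0,0],0,1],
])

```text
time_s: 44.45
tcp_pos: [511.6, -108.6, 138.4]
tool_rot: [180.0, -0.0, 85.8]
wrist_force: [0.9, -0.1, -1.6]
finger_gap: 38.6
grip_force: 101.0
```

```bash
python3 -c "
from h import *
x,y=tw(-48,-123.7);go([x,y,64],85.9)"
```

```text
shift [0.001, -0.0009, 0.0744] turn -0.07 now [ 511.6 -108.6  138.4] [ 1.7997e+02 -1.0000e-02  8.5830e+01]
```

Request:
apply_moves([
  [[0.001,-0.001,0.003],0,1],
  [[0.0015,-0.001,0.006],0,1],
  [[0.0015,-0.001,0.009],0,1],
  [[0.0015,-0.001,0.012],0,1],
  [[0.0015,-0.001,0.015],0,1],
  [[0.0015,-0.001,0.018],0,1],
  [[0.0015,-0.001,0.021],0,1],
  [[0.0015,-0.001,0.024],0,1],
  [[0.0015,-0.001,0.027],0,1],
  [[0.0015,-0.001,0.027],0,1],
])

```text
time_s: 45.45
tcp_pos: [510.2, -106.6, 110.6]
tool_rot: [-179.9, 0.0, 85.9]
wrist_force: [0.7, -1.0, -1.1]
finger_gap: 38.5
grip_force: 101.0
```

```bash
python3 -c "
from h import *
x,y=tw(-48,-123.7);go([x,y,64],85.9)"
```

```text
shift [-0.0008, 0.0006, 0.0466] turn -0.04 now [ 510.2 -106.6  110.6] [-1.7994e+02  1.0000e-02  8.5860e+01]
```

Request:
apply_moves([
  [[-0.0006,0,0.003],0,1],
  [[-0.0006,0,0.006],0,1],
  [[-0.0006,0,0.009],0,1],
  [[-0.0006,0,0.012],0,1],
  [[-0.0006,0,0.015],0,1],
  [[-0.0006,0,0.018],0,1],
  [[-0.0006,0,0.02],0,1],
  [[-0.0006,0,0.02],0,1],
])

```text
time_s: 46.25
tcp_pos: [510.3, -107.2, 90.8]
tool_rot: [-180.0, 0.0, 85.9]
wrist_force: [0.3, 0.3, -1.7]
finger_gap: 38.5
grip_force: 101.0
```

```bash
python3 -c "
from h import *
x,y=tw(-48,-123.7);go([x,y,64],85.9)"
```

```text
shift [-0.0002, 0.0005, 0.0268] turn -0.04 now [ 510.3 -107.2   90.8] [-179.96    0.     85.86]
```

Past the end board with no force; continue down to the floor.

Request:
apply_moves([
  [[0,0.0005,0.003],0,1],
  [[0,0.0005,0.006],0,1],
  [[0,0.0005,0.009],0,1],
  [[0,0.0005,0.012],0,1],
  [[0,0.0005,0.015],0,1],
  [[0,0.0005,0.018],0,1],
  [[0,0.0005,0.021],0,1],
  [[0,0.0005,0.024],0,1],
  [[0,0.0005,0.027],0,1],
  [[0,0.0005,0.027],0,1],
])

```text
time_s: 47.25
tcp_pos: [511.1, -107.4, 64.0]
tool_rot: [180.0, 0.0, 85.9]
wrist_force: [0.1, -0.2, -1.5]
finger_gap: 38.6
grip_force: 100.9
```

Request:
apply_moves([
  [[0,0,0.002],0,1],
  [[0,0,0.002],0,1],
  [[0,0,0.002],0,-0.5],
  [[0,0,0.002],0,-0.5],
  [[0,0,0.002],0,-0.5],
  [[0,0,0.002],0,-0.5],
  [[0,0,-0.04],0,-0.5],
  [[0,0,-0.08],0,-0.5],
  [[0,0,-0.12],0,-1],
  [[0,0,-0.12],0,-1],
])

```text
time_s: 48.25
tcp_pos: [515.4, -108.6, 189.5]
tool_rot: [179.3, -0.1, 85.8]
wrist_force: [0.2, 0.0, -0.8]
finger_gap: 85.5
grip_force: 0.0
```

```bash
python3 -c "
from h import *
print(np.degrees(np.arctan2(322,615)));go([612,317,190],86)"
```

```text
27.635530730048742
shift [0.4315, 0.0654, -0.0005] turn -0.17 now [ 515.4 -108.6  189.5] [ 1.7935e+02 -5.0000e-02  8.5830e+01]
```

Request:
apply_moves([
  [[0.045,0.007,0],0,-1],
  [[0.09,0.014,0],0,-1],
  [[0.135,0.02,0],0,-1],
  [[0.18,0.027,0],0,-1],
  [[0.225,0.034,0],0,-1],
  [[0.27,0.04,0],0,-1],
  [[0.315,0.047,0],0,-1],
  [[0.36,0.055,0],0,-1],
  [[0.4,0.06,0],0,-1],
  [[0.4315,0.065,0],0,-1],
])

```text
time_s: 49.25
tcp_pos: [606.0, 322.2, 182.3]
tool_rot: [-179.9, -0.0, 86.1]
wrist_force: [0.2, 0.3, 0.1]
finger_gap: 85.6
grip_force: 0.0
```

Request:
apply_moves([
  [[0,0,0],0,-1],
  [[0,0,0],0,-1],
  [[0,0,0],0,-1],
  [[0,0,0],0,-1],
])

```text
time_s: 49.65
tcp_pos: [607.3, 315.6, 183.9]
tool_rot: [-180.0, 0.1, 85.7]
wrist_force: [-0.3, 0.6, 0.6]
finger_gap: 85.7
grip_force: 0.0
```

```bash
cat >> h.py <<'E'
def fitT(x,y,yaw,L,up,name='wrist',z0=0):
    "fit the silhouette of a T piece (length L, upright length up) to saturated or black pixels"
    from scipy.optimize import minimize
    s=cam(name);h=cv2.cvtColor(s['color'],cv2.COLOR_RGB2HSV)
    m=((h[:,:,1]>95)|(h[:,:,2]<45)).astype('uint8')
    m=cv2.morphologyEx(m,cv2.MORPH_CLOSE,np.ones((9,9)))
    c=proj(s,[x,y,z0+35])[0].astype(int);
    n,l,st,_=cv2.connectedComponentsWithStats(m)
    i=l[c[1],c[0]];K=4;M=cv2.resize((l==i).astype('uint8'),None,fx=K,fy=K,interpolation=cv2.INTER_NEAREST)
    def bx(q,w,l,a,b):
        t=np.radians(q[2]);A=np.array([[np.cos(t),-np.sin(t)],[np.sin(t),np.cos(t)]])
        return np.array([[*(A@[i*w/2,j*l/2]+q[:2]),z0+k] for i in(-1,1) for j in(-1,1) for k in(a,b)])
    def ren(q):
        r=np.zeros_like(M)
        for P in(bx(q,80,L,0,20),bx(q,40,up,20,65)):
            cv2.fillConvexPoly(r,cv2.convexHull(((proj(s,P)+.5)*K).round().astype(np.int32)),1)
        return r
    def cost(q): r=ren(q);return 1-(r&M).sum()/(r|M).sum()
    b=min((minimize(cost,[x,y,yaw+d],method='Nelder-Mead',options=dict(initial_simplex=[[x,y,yaw+d],[x+8,y,yaw+d],[x,y+8,yaw+d],[x,y,yaw+d+6]],xatol=.1,fatol=1e-4)) for d in(-6,6)),key=lambda r:r.fun)
    print('fit',np.round(b.x,1),'1-IoU',round(b.fun,3),'area',int(M.sum()/16),st[i]);return b.x
E
python3 -c "
from h import *
q=fitT(613,318,0,60,52);go([q[0],q[1],52],q[2]+90)"
```

```text
fit [6.136e+02 3.247e+02 1.000e-01] 1-IoU 0.124 area 4021 [ 224  146   74   67 4021]
shift [0.0092, 0.0055, 0.1321] turn -4.38 now [607.4 315.9 184.1] [-1.7999e+02  4.0000e-02  8.5670e+01]
```

Request:
apply_moves([
  [[0.009,0.005,0.02],-4,-1],
  [[0.009,0.005,0.05],-4,-1],
  [[0.009,0.005,0.08],-4,-1],
  [[0.009,0.005,0.105],-4,-1],
  [[0.009,0.005,0.12],-4,-1],
  [[0.009,0.005,0.128],-4,-1],
  [[0.009,0.005,0.132],-4,-1],
  [[0.009,0.005,0.132],-4,-1],
  [[0.009,0.005,0.132],-4,-1],
])

```text
time_s: 50.6
tcp_pos: [613.7, 327.4, 53.6]
tool_rot: [179.9, -0.1, 89.9]
wrist_force: [-0.7, -0.2, -0.2]
finger_gap: 85.3
grip_force: 0.0
```

Request:
apply_moves([
  [[0,0,0],0,1],
  [[0,0,0],0,1],
  [[0,0,0],0,1],
  [[0,0,0],0,1],
  [[0,0,0],0,1],
  [[0,0,0],0,1],
])

```text
time_s: 51.2
tcp_pos: [613.4, 327.3, 53.0]
tool_rot: [179.9, -0.0, 89.9]
wrist_force: [1.3, 0.2, 3.0]
finger_gap: 38.6
grip_force: 101.3
```

Request:
apply_moves([
  [[0,0,-0.03],0,1],
  [[0,0,-0.07],0,1],
  [[0,0,-0.1],0,1],
  [[0,0,-0.12],0,1],
  [[0,0,-0.12],0,1],
  [[0,0,-0.12],0,1],
])

```text
time_s: 51.8
tcp_pos: [611.8, 326.7, 170.9]
tool_rot: [-179.9, 0.0, 89.9]
wrist_force: [-0.1, -0.9, -2.2]
finger_gap: 38.6
grip_force: 100.9
```

```bash
python3 -c "
from h import *
x,y=tw(-48,65);go([x,y,170],85.9);print(ctrl.get_obs()['moment'])"
```

```text
shift [-0.2462, -0.0869, 0.0009] turn 3.96 now [611.8 326.7 170.9] [-1.799e+02  4.000e-02  8.986e+01]
[-0.04032086  0.02390534  0.04103711]
```

Request:
apply_moves([
  [[-0.04,-0.014,0],4,1],
  [[-0.08,-0.028,0],4,1],
  [[-0.12,-0.042,0],4,1],
  [[-0.16,-0.056,0],4,1],
  [[-0.2,-0.07,0],4,1],
  [[-0.23,-0.082,0.01],4,1],
  [[-0.246,-0.087,0.025],4,1],
  [[-0.246,-0.087,0.04],4,1],
  [[-0.246,-0.087,0.04],4,1],
  [[-0.246,-0.087,0.04],4,1],
])

```text
time_s: 52.8
tcp_pos: [524.7, 83.0, 130.9]
tool_rot: [-179.9, 0.0, 86.0]
wrist_force: [0.4, 0.4, -0.8]
finger_gap: 38.5
grip_force: 101.1
```

Request:
apply_moves([
  [[0,0,0.01],0,1],
  [[0,0,0.02],0,1],
  [[0,0,0.028],0,1],
  [[0,0,0.032],0,1],
  [[0,0,0.032],0,1],
  [[0,0,0.032],0,1],
])

```text
time_s: 53.4
tcp_pos: [525.2, 81.1, 100.1]
tool_rot: [180.0, 0.0, 85.8]
wrist_force: [-0.1, 0.7, -2.3]
finger_gap: 38.5
grip_force: 101.1
```

```bash
python3 -c "
from h import *
x,y=tw(-48,65);go([x,y,63],85.9);print(ctrl.get_obs()['wrist_force'])"
```

```text
shift [-0.0004, -0.0009, 0.0371] turn -0.05 now [525.2  81.1 100.1] [1.800e+02 1.000e-02 8.585e+01]
[-0.05423416  0.66745988 -2.33615242]
```

Request:
apply_moves([
  [[0,-0.0009,0.004],0,1],
  [[0,-0.0009,0.008],0,1],
  [[0,-0.0009,0.012],0,1],
  [[0,-0.0009,0.016],0,1],
  [[0,-0.0009,0.02],0,1],
  [[0,-0.0009,0.024],0,1],
  [[0,-0.0009,0.028],0,1],
  [[0,-0.0009,0.032],0,1],
  [[0,-0.0009,0.036],0,1],
  [[0,-0.0009,0.038],0,1],
])

```text
time_s: 54.4
tcp_pos: [524.1, 81.2, 62.9]
tool_rot: [-179.9, -0.0, 85.9]
wrist_force: [-8.3, -0.5, 20.5]
finger_gap: 38.6
grip_force: 104.1
```

Request:
apply_moves([
  [[-0.005,0,0],0,1],
  [[-0.01,0,0],0,1],
  [[-0.015,0,0],0,1],
  [[-0.019,0,0],0,1],
  [[-0.022,0,0],0,1],
  [[-0.024,0,0],0,1],
  [[-0.026,0,0],0,1],
  [[-0.026,0,0],0,1],
])

```text
time_s: 55.2
tcp_pos: [523.7, 58.4, 63.0]
tool_rot: [179.9, -0.3, 85.9]
wrist_force: [1.4, 6.0, 4.9]
finger_gap: 38.9
grip_force: 102.1
```

Request:
apply_moves([
  [[-0.024,0,0],0,-0.5],
  [[-0.022,0,0],0,-0.5],
  [[-0.022,0,0],0,-0.5],
  [[-0.022,0,0],0,-0.5],
  [[-0.022,0,-0.04],0,-0.5],
  [[-0.022,0,-0.08],0,-0.5],
  [[-0.022,0,-0.12],0,-1],
  [[-0.022,0,-0.12],0,-1],
])

```text
time_s: 56.0
tcp_pos: [524.3, 31.8, 186.7]
tool_rot: [179.5, -0.1, 85.8]
wrist_force: [0.8, -0.7, 0.9]
finger_gap: 85.6
grip_force: 0.0
```

```bash
python3 -c "
from h import *
go([497,441,170],86)"
```

```text
shift [0.4061, -0.0573, 0.0167] turn -0.22 now [524.3  31.8 186.7] [ 1.7947e+02 -1.1000e-01  8.5780e+01]
```

```bash
cat >> h.py <<'E'
def bosses(s=None):
    s=s or cam('wrist');h=cv2.cvtColor(s['color'],cv2.COLOR_RGB2HSV);H,S,V=[h[:,:,i].astype(int) for i in range(3)]
    c,n=np.cos(np.radians(TRAY[2])),np.sin(np.radians(TRAY[2]));A=np.array([[c,-n],[n,c]])
    for nm,m in(('red',((H<6)|(H>174))&(S>200)&(V>110)),('blue',(H>95)&(H<125)&(S>90)&(V>70)),('white',(S<40)&(V>165))):
        k,l,st,ce=cv2.connectedComponentsWithStats(m.astype('uint8'))
        for i in range(1,k):
            if 12<st[i,4]<500:
                o=[((ray(s,[ce[i]],z)[0,:2]-TRAY[:2])@A).round(1).tolist() for z in(75,30)]
                if abs(o[0][0])<100 and abs(o[0][1])<175: print(nm,st[i,4],'top',o[0],'foot',o[1])
E
python3 -c "
from h import *
bosses()"
```

```text
red 65 top [20.9, 82.9] foot [33.7, 79.8]
red 96 top [6.3, 63.0] foot [16.4, 56.1]
red 97 top [-72.3, 60.3] foot [-77.4, 52.8]
red 77 top [-21.1, 59.9] foot [-16.3, 52.4]
red 220 top [46.1, 29.8] foot [63.8, 16.6]
red 214 top [-47.5, 28.9] foot [-47.8, 15.4]
red 60 top [-74.9, -23.2] foot [-80.4, -46.6]
red 59 top [-24.4, -23.5] foot [-20.3, -47.0]
red 151 top [49.0, -27.3] foot [67.3, -51.5]
red 55 top [8.4, -45.8] foot [18.9, -73.5]
red 138 top [-50.5, -67.7] foot [-51.3, -99.6]
red 38 top [44.3, -98.4] foot [61.6, -136.3]
blue 187 top [46.7, 81.6] foot [64.5, 78.3]
blue 49 top [6.2, 41.2] foot [16.3, 30.1]
blue 44 top [-72.3, 40.2] foot [-77.4, 29.0]
blue 43 top [-21.9, 40.0] foot [-17.3, 28.6]
blue 101 top [-50.3, -25.8] foot [-51.1, -49.7]
blue 19 top [-74.9, -40.5] foot [-80.4, -67.3]
blue 26 top [-24.5, -40.8] foot [-20.4, -67.6]
blue 29 top [8.1, -64.8] foot [18.5, -96.3]
white 16 top [39.4, 134.7] foot [55.8, 141.6]
white 14 top [6.2, 108.0] foot [16.3, 109.7]
white 94 top [6.7, 84.8] foot [16.8, 82.1]
white 218 top [46.5, 55.8] foot [64.3, 47.5]
white 168 top [-47.6, 52.9] foot [-47.9, 44.0]
white 62 top [28.7, -160.7] foot [43.0, -210.6]
```

Request:
apply_moves([
  [[0.04,-0.006,0],0,-1],
  [[0.08,-0.011,0],0,-1],
  [[0.12,-0.017,0],0,-1],
  [[0.16,-0.023,0],0,-1],
  [[0.2,-0.028,0],0,-1],
  [[0.24,-0.034,0],0,-1],
  [[0.28,-0.04,0],0,-1],
  [[0.32,-0.046,0],0,-1],
  [[0.36,-0.052,0],0,-1],
  [[0.395,-0.0573,0.016],0,-1],
])

```text
time_s: 57.05
tcp_pos: [492.2, 433.1, 165.4]
tool_rot: [180.0, -0.0, 85.9]
wrist_force: [-0.4, 0.5, 0.8]
finger_gap: 85.8
grip_force: 0.0
```

Request:
apply_moves([
  [[0.0,0,0],0,-1],
  [[0.0,0,0],0,-1],
  [[0.0,0,0],0,-1],
  [[0.0,0,0],0,-1],
])

```text
time_s: 57.45
tcp_pos: [493.2, 428.6, 165.9]
tool_rot: [180.0, 0.1, 85.6]
wrist_force: [-1.1, 0.0, -0.6]
finger_gap: 85.1
grip_force: 0.0
```

```bash
python3 -c "
from h import *
q=fitT(497,441,0,54,54);C=meas(q[:2]);go([q[0],C[1],52],q[2]+90)"
```

```text
fit [492.3 451.4 -10. ] 1-IoU 0.035 area 4864 [ 214  137   83   73 4864]
y-centre [492.32238364 452.51610261  55.18990774] x ends [458.4 525.4]
shift [0.0228, -0.0025, 0.1145] turn 5.64 now [493.1 429.6 166.5] [1.7998e+02 1.0000e-02 8.5690e+01]
```

Request:
apply_moves([
  [[0.0225,-0.002,0.02],5.6,-0.6],
  [[0.0225,-0.002,0.05],5.6,-0.6],
  [[0.0225,-0.002,0.08],5.6,-0.6],
  [[0.0225,-0.002,0.1],5.6,-0.6],
  [[0.0225,-0.002,0.11],5.6,-0.6],
  [[0.0225,-0.002,0.114],5.6,-0.6],
  [[0.0225,-0.002,0.114],5.6,-0.6],
  [[0.0225,-0.002,0.114],5.6,-0.6],
])

```text
time_s: 58.35
tcp_pos: [492.8, 454.6, 53.7]
tool_rot: [179.9, -0.1, 80.2]
wrist_force: [0.7, -0.3, -0.0]
finger_gap: 68.5
grip_force: 0.0
```

Request:
apply_moves([
  [[0,0,0],0,1],
  [[0,0,0],0,1],
  [[0,0,0],0,1],
  [[0,0,0],0,1],
  [[0,0,0],0,1],
  [[0,0,0],0,1],
])

```text
time_s: 58.95
tcp_pos: [492.8, 455.0, 53.7]
tool_rot: [179.9, -0.1, 80.3]
wrist_force: [-0.5, -0.1, 6.3]
finger_gap: 38.5
grip_force: 101.3
```

Request:
apply_moves([
  [[0,0,-0.03],0,1],
  [[0,0,-0.07],0,1],
  [[0,0,-0.1],0,1],
  [[0,0,-0.12],0,1],
  [[0,0,-0.12],0,1],
  [[0,0,-0.12],0,1],
])

```text
time_s: 59.55
tcp_pos: [490.9, 453.7, 171.1]
tool_rot: [-179.9, 0.1, 80.3]
wrist_force: [-0.1, -0.6, -1.8]
finger_gap: 38.8
grip_force: 100.6
```

```bash
python3 -c "
from h import *
x,y=tw(48,130);go([x,y,170],85.9)"
```

```text
shift [-0.2879, 0.185, 0.0011] turn -5.63 now [490.9 453.7 171.1] [-1.7993e+02  6.0000e-02  8.0270e+01]
```

Request:
apply_moves([
  [[-0.035,0.023,0],-5.6,1],
  [[-0.07,0.046,0],-5.6,1],
  [[-0.105,0.068,0],-5.6,1],
  [[-0.14,0.09,0],-5.6,1],
  [[-0.175,0.113,0],-5.6,1],
  [[-0.21,0.136,0],-5.6,1],
  [[-0.245,0.158,0],-5.6,1],
  [[-0.27,0.175,0.01],-5.6,1],
  [[-0.285,0.185,0.025],-5.6,1],
  [[-0.285,0.185,0.035],-5.6,1],
])

```text
time_s: 60.55
tcp_pos: [624.7, 136.1, 133.9]
tool_rot: [-179.8, 0.3, 85.5]
wrist_force: [0.0, -0.0, -1.9]
finger_gap: 38.3
grip_force: 100.7
```

Request:
apply_moves([
  [[0,0,0],0,1],
  [[0,0,0],0,1],
  [[0,0,0],0,1],
  [[0,0,0],0,1],
])

```text
time_s: 60.95
tcp_pos: [625.9, 143.9, 137.8]
tool_rot: [180.0, -0.1, 86.0]
wrist_force: [0.5, 0.2, -1.5]
finger_gap: 38.3
grip_force: 100.6
```

```bash
python3 -c "
from h import *
x,y=tw(48,133.2);go([x,y,64],85.9)"
```

```text
shift [-0.002, -0.0009, 0.0738] turn 0.12 now [625.9 143.9 137.8] [ 1.7995e+02 -7.0000e-02  8.6020e+01]
```

Request:
apply_moves([
  [[-0.001,-0.001,0.003],0,1],
  [[-0.002,-0.001,0.006],0,1],
  [[-0.002,-0.001,0.009],0,1],
  [[-0.002,-0.001,0.012],0,1],
  [[-0.002,-0.001,0.015],0,1],
  [[-0.002,-0.001,0.018],0,1],
  [[-0.002,-0.001,0.021],0,1],
  [[-0.002,-0.001,0.024],0,1],
  [[-0.002,-0.001,0.024],0,1],
  [[-0.002,-0.001,0.024],0,1],
])

```text
time_s: 61.95
tcp_pos: [624.6, 140.0, 113.0]
tool_rot: [-180.0, 0.0, 85.9]
wrist_force: [0.7, -0.5, -1.5]
finger_gap: 38.6
grip_force: 100.7
```

```bash
python3 -c "
from h import *
x,y=tw(48,133.2);go([x,y,64],85.9)"
```

```text
shift [0.002, 0.0001, 0.049] turn -0.04 now [624.6 140.  113. ] [-179.99    0.     85.86]
```

Request:
apply_moves([
  [[0.0015,0,0.003],0,1],
  [[0.0015,0,0.006],0,1],
  [[0.0015,0,0.009],0,1],
  [[0.0015,0,0.012],0,1],
  [[0.0015,0,0.015],0,1],
  [[0.0015,0,0.018],0,1],
  [[0.0015,0,0.021],0,1],
  [[0.0015,0,0.021],0,1],
])

```text
time_s: 62.75
tcp_pos: [624.4, 141.4, 91.5]
tool_rot: [-179.9, 0.0, 85.9]
wrist_force: [0.2, -1.0, -1.0]
finger_gap: 38.8
grip_force: 100.7
```

```bash
python3 -c "
from h import *
x,y=tw(48,133.2);go([x,y,64],85.9)"
```

```text
shift [0.0006, 0.0005, 0.0275] turn -0.04 now [624.4 141.4  91.5] [-1.7994e+02  2.0000e-02  8.5860e+01]
```

Request:
apply_moves([
  [[0.0005,0.0005,0.004],0,1],
  [[0.0005,0.0005,0.008],0,1],
  [[0.0005,0.0005,0.012],0,1],
  [[0.0005,0.0005,0.016],0,1],
  [[0.0005,0.0005,0.02],0,1],
  [[0.0005,0.0005,0.023],0,1],
  [[0.0005,0.0005,0.026],0,1],
  [[0.0005,0.0005,0.0285],0,1],
  [[0.0005,0.0005,0.0285],0,1],
])

```text
time_s: 63.65
tcp_pos: [625.6, 141.9, 63.8]
tool_rot: [180.0, -0.0, 85.9]
wrist_force: [0.2, 0.1, -1.7]
finger_gap: 38.8
grip_force: 100.5
```

Request:
apply_moves([
  [[0,0,0.0015],0,1],
  [[0,0,0.0015],0,1],
  [[0,0,0.0015],0,-0.6],
  [[0,0,0.0015],0,-0.6],
  [[0,0,0.0015],0,-0.6],
  [[0,0,0.0015],0,-0.6],
  [[0,0,-0.04],0,-0.6],
  [[0,0,-0.08],0,-0.6],
  [[0,0,-0.12],0,-1],
  [[0,0,-0.12],0,-1],
])

```text
time_s: 64.65
tcp_pos: [630.2, 142.1, 190.7]
tool_rot: [179.3, -0.3, 85.8]
wrist_force: [0.3, -0.3, -0.6]
finger_gap: 85.5
grip_force: 0.0
```

```bash
python3 -c "
from h import *
go([605,-316,170],86)"
```

```text
shift [-0.4587, 0.0082, 0.0207] turn -0.17 now [630.2 142.1 190.7] [179.3   -0.26  85.83]
```

Request:
apply_moves([
  [[-0.045,0,0],0,-1],
  [[-0.09,0,0],0,-1],
  [[-0.135,0,0],0,-1],
  [[-0.18,0,0],0,-1],
  [[-0.225,0,0],0,-1],
  [[-0.27,0.002,0],0,-1],
  [[-0.315,0.004,0],0,-1],
  [[-0.36,0.008,0],0,-1],
  [[-0.405,0.008,0],0,-1],
  [[-0.44,0.008,0.01],0,-1],
])

```text
time_s: 65.65
tcp_pos: [601.2, -301.8, 174.5]
tool_rot: [179.9, 0.1, 85.7]
wrist_force: [0.2, -0.7, 0.5]
finger_gap: 85.2
grip_force: 0.0
```

Request:
apply_moves([
  [[-0.018,0,0],0,-1],
  [[-0.018,0,0],0,-1],
  [[-0.018,0,0],0,-1],
  [[-0.018,0,0],0,-1],
  [[-0.018,0,0],0,-1],
])

```text
time_s: 66.15
tcp_pos: [601.5, -312.7, 173.5]
tool_rot: [180.0, -0.1, 86.1]
wrist_force: [0.6, 0.7, 0.6]
finger_gap: 85.1
grip_force: 0.0
```

```bash
python3 -c "
from h import *
q=fitT(605,-316,-3,84,84);C=meas(q[:2]);go([q[0],C[1],52],q[2]+90)"
```

```text
fit [ 607.4 -318.    -6.7] 1-IoU 0.022 area 6538 [ 225  149   78   99 6538]
y-centre [ 607.29113822 -319.1817165    83.59751766] x ends [572. 639.]
shift [-0.0052, 0.0067, 0.1217] turn 2.7 now [ 601.1 -313.5  173.7] [ 1.7998e+02 -5.0000e-02  8.6020e+01]
```

Request:
apply_moves([
  [[-0.004,0.0065,0.02],2.7,-1],
  [[-0.004,0.0065,0.05],2.7,-1],
  [[-0.004,0.0065,0.08],2.7,-1],
  [[-0.004,0.0065,0.1],2.7,-1],
  [[-0.004,0.0065,0.115],2.7,-1],
  [[-0.004,0.0065,0.1215],2.7,-1],
  [[-0.004,0.0065,0.1215],2.7,-1],
  [[-0.004,0.0065,0.1215],2.7,-1],
])

```text
time_s: 67.05
tcp_pos: [607.3, -320.6, 53.4]
tool_rot: [179.9, 0.1, 83.2]
wrist_force: [-0.2, 0.2, -0.1]
finger_gap: 85.5
grip_force: 0.0
```

Request:
apply_moves([
  [[0,0,0],0,1],
  [[0,0,0],0,1],
  [[0,0,0],0,1],
  [[0,0,0],0,1],
  [[0,0,0],0,1],
  [[0,0,0],0,1],
])

```text
time_s: 67.65
tcp_pos: [607.3, -320.5, 53.3]
tool_rot: [179.9, 0.0, 83.2]
wrist_force: [1.0, -0.3, 4.8]
finger_gap: 39.0
grip_force: 101.4
```

Request:
apply_moves([
  [[0,0,-0.03],0,1],
  [[0,0,-0.07],0,1],
  [[0,0,-0.1],0,1],
  [[0,0,-0.13],0,1],
  [[0,0,-0.13],0,1],
  [[0,0,-0.13],0,1],
])

```text
time_s: 68.25
tcp_pos: [606.0, -319.5, 181.6]
tool_rot: [-180.0, -0.0, 83.2]
wrist_force: [-0.7, 0.4, -2.8]
finger_gap: 38.6
grip_force: 101.1
```

```bash
python3 -c "
from h import *
x,y=tw(-48,115.5);go([x,y,180],85.9)"
```

```text
shift [0.4381, -0.1312, 0.0016] turn -2.74 now [ 606.  -319.5  181.6] [-1.7996e+02 -4.0000e-02  8.3160e+01]
```

Request:
apply_moves([
  [[0.045,-0.013,0],-2.7,1],
  [[0.09,-0.027,0],-2.7,1],
  [[0.135,-0.04,0],-2.7,1],
  [[0.18,-0.054,0],-2.7,1],
  [[0.225,-0.067,0],-2.7,1],
  [[0.27,-0.081,0],-2.7,1],
  [[0.315,-0.094,0],-2.7,1],
  [[0.36,-0.108,0],-2.7,1],
  [[0.4,-0.12,0],-2.7,1],
  [[0.43,-0.131,0.01],-2.7,1],
])

```text
time_s: 69.25
tcp_pos: [525.9, 126.5, 170.7]
tool_rot: [-179.9, -0.0, 86.1]
wrist_force: [0.7, -0.4, -2.0]
finger_gap: 38.8
grip_force: 101.2
```

Request:
apply_moves([
  [[0.005,0,0.01],0,1],
  [[0.005,0,0.02],0,1],
  [[0.005,0,0.03],0,1],
  [[0.005,0,0.03],0,1],
  [[0.005,0,0.03],0,1],
  [[0.005,0,0.03],0,1],
])

```text
time_s: 69.85
tcp_pos: [528.7, 126.3, 142.6]
tool_rot: [179.9, 0.0, 85.7]
wrist_force: [-0.6, 0.3, -1.6]
finger_gap: 38.7
grip_force: 101.2
```

```bash
python3 -c "
from h import *
x,y=tw(-48,113.4);go([x,y,63.3],85.9)"
```

```text
shift [0.0027, -0.0011, 0.0793] turn -0.18 now [528.7 126.3 142.6] [179.95   0.    85.72]
```

Request:
apply_moves([
  [[0.001,-0.001,0.003],0,1],
  [[0.0025,-0.001,0.007],0,1],
  [[0.0025,-0.001,0.011],0,1],
  [[0.0025,-0.001,0.015],0,1],
  [[0.0025,-0.001,0.019],0,1],
  [[0.0025,-0.001,0.023],0,1],
  [[0.0025,-0.001,0.026],0,1],
  [[0.0025,-0.001,0.028],0,1],
  [[0.0025,-0.001,0.028],0,1],
  [[0.0025,-0.001,0.028],0,1],
])

```text
time_s: 70.85
tcp_pos: [527.2, 130.2, 114.2]
tool_rot: [180.0, 0.0, 85.9]
wrist_force: [-0.3, 0.5, -1.9]
finger_gap: 38.7
grip_force: 101.2
```

```bash
python3 -c "
from h import *
x,y=tw(-48,113.4);go([x,y,63.3],85.9)"
```

```text
shift [-0.0011, 0.0006, 0.0509] turn -0.04 now [527.2 130.2 114.2] [180.     0.    85.86]
```

Request:
apply_moves([
  [[-0.001,0.0005,0.003],0,1],
  [[-0.001,0.0005,0.006],0,1],
  [[-0.001,0.0005,0.009],0,1],
  [[-0.001,0.0005,0.012],0,1],
  [[-0.001,0.0005,0.015],0,1],
  [[-0.001,0.0005,0.018],0,1],
  [[-0.001,0.0005,0.021],0,1],
  [[-0.001,0.0005,0.023],0,1],
  [[-0.001,0.0005,0.023],0,1],
])

```text
time_s: 71.75
tcp_pos: [527.3, 129.1, 90.8]
tool_rot: [-180.0, 0.0, 85.9]
wrist_force: [-0.6, 0.0, -1.9]
finger_gap: 38.5
grip_force: 101.2
```

```bash
python3 -c "
from h import *
x,y=tw(-48,113.4);go([x,y,63.3],85.9)"
```

```text
shift [-0.0, 0.0004, 0.0275] turn -0.04 now [527.3 129.1  90.8] [-1.7996e+02  2.0000e-02  8.5860e+01]
```

Request:
apply_moves([
  [[0,0.0005,0.004],0,1],
  [[0,0.0005,0.008],0,1],
  [[0,0.0005,0.012],0,1],
  [[0,0.0005,0.016],0,1],
  [[0,0.0005,0.02],0,1],
  [[0,0.0005,0.023],0,1],
  [[0,0.0005,0.026],0,1],
  [[0,0.0005,0.0285],0,1],
  [[0,0.0005,0.0285],0,1],
])

```text
time_s: 72.65
tcp_pos: [528.2, 129.1, 63.2]
tool_rot: [-180.0, -0.0, 85.8]
wrist_force: [-2.2, -0.5, 3.5]
finger_gap: 38.9
grip_force: 101.6
```

Request:
apply_moves([
  [[0,0,0.001],0,1],
  [[0,0,0.001],0,-0.5],
  [[0,0,0.001],0,-0.5],
  [[0,0,0.001],0,-0.5],
  [[0,0,0.001],0,-0.5],
  [[0,0,-0.04],0,-0.5],
  [[0,0,-0.08],0,-0.5],
  [[0,0,-0.12],0,-0.5],
  [[0.03,0,-0.17],0,-0.5],
  [[0.03,0,-0.22],0,-0.5],
])

```text
time_s: 73.65
tcp_pos: [528.9, 161.6, 275.9]
tool_rot: [-179.9, -0.0, 86.1]
wrist_force: [0.9, 0.3, -0.5]
finger_gap: 64.1
grip_force: 0.0
```

Request:
apply_moves([
  [[0,0,0],0,1],
  [[0,0,0],0,1],
  [[0,0,0],0,1],
])

```text
time_s: 73.95
tcp_pos: [529.2, 157.9, 274.0]
tool_rot: [-179.9, 0.1, 85.8]
wrist_force: [0.0, -0.1, 0.7]
finger_gap: 20.7
grip_force: 0.0
```

```bash
python3 -c "
from h import *
s=cam('wrist');cv2.imwrite('pics/w12.png',cv2.resize(s['color'][:,:,::-1],(800,600),interpolation=cv2.INTER_CUBIC))
np.savez('w12.npz',**{k:s[k] for k in('color','f','cx','cy','Rm','p')})
go([490,220,160],86)"
```

```text
shift [0.0593, -0.0433, 0.1135] turn -0.18 now [528.9 157.7 273.5] [-1.7982e+02  1.1000e-01  8.5820e+01]
```

View pics/w12.png

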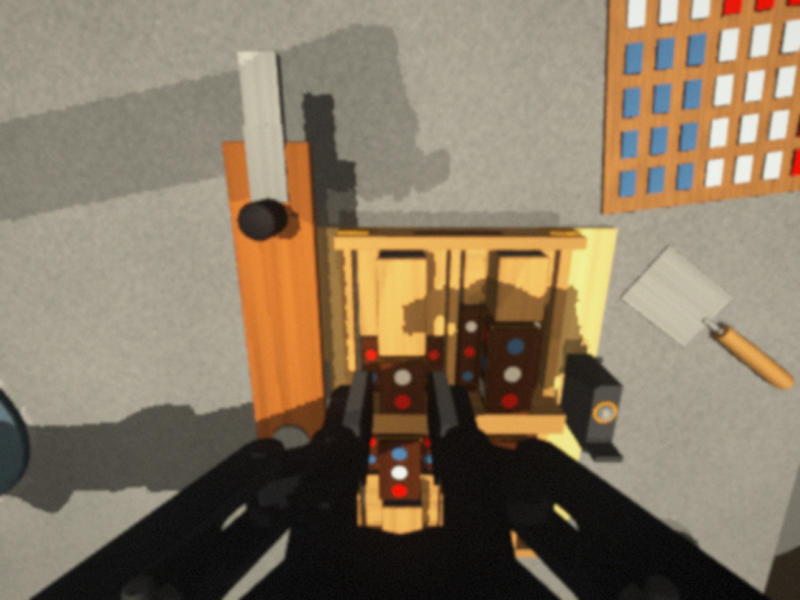

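All eight pieces look down and level: BC (402,300), BA (522,285), and C, A, B and BB along the lanes. Next is the bar; its knob is at (262,218).

```bash
python3 -c "
from h import *
d=np.load('w12.npz');s={k:d[k] for k in d}
k=ray(s,[[262/1.5625,215/1.5625]],126)[0];print('knob',k)
h=np.array(tw(-142,0));v=k[:2]-h;print(np.hypot(*v),np.arctan2(v[1],v[0])-np.radians(TRAY[2]))
go([k[0],k[1],160],86);go([k[0],k[1],114],86)"
```

```text
knob [445.30903229 216.86870049 126.        ]
195.1871193312157 1.5425637376089334
shift [0.0529, -0.0877, 0.1135] turn -0.18 now [528.9 157.7 273.5] [-1.7982e+02  1.1000e-01  8.5820e+01]
shift [0.0529, -0.0877, 0.1595] turn -0.18 now [528.9 157.7 273.5] [-1.7982e+02  1.1000e-01  8.5820e+01]
```

Request:
apply_moves([
  [[0.025,-0.04,0.03],0,-0.5],
  [[0.05,-0.0875,0.06],0,-0.5],
  [[0.05,-0.0875,0.1],0,-0.5],
  [[0.05,-0.0875,0.12],0,-0.5],
  [[0.05,-0.0875,0.14],0,-0.5],
  [[0.05,-0.0875,0.15],0,-0.5],
  [[0.05,-0.0875,0.156],0,-0.5],
  [[0.05,-0.0875,0.158],0,-0.5],
  [[0.05,-0.0875,0.158],0,-0.5],
  [[0.05,-0.0875,0.158],0,-0.5],
])

```text
time_s: 75.0
tcp_pos: [447.3, 214.9, 118.2]
tool_rot: [179.9, -0.1, 85.8]
wrist_force: [-0.7, 0.1, 0.2]
finger_gap: 64.2
grip_force: 0.0
```

Request:
apply_moves([
  [[0,0,0],0,1],
  [[0,0,0],0,1],
  [[0,0,0],0,1],
  [[0,0,0],0,1],
  [[0,0,0],0,1],
  [[0,0,0],0,1],
  [[0,0,0],0,1],
], newtons=30)

```text
time_s: 75.7
tcp_pos: [447.0, 214.9, 117.9]
tool_rot: [180.0, -0.0, 85.8]
wrist_force: [-0.7, -0.7, 4.7]
finger_gap: 25.0
grip_force: 30.1
```

```bash
python3 - <<'E'
from h import *
o=ctrl.get_obs();p=o['tcp_pos'];h=np.array(tw(-142,0));v=p[:2]-h;r=np.hypot(*v);t0=np.arctan2(v[1],v[0])
print(p,r,t0-np.radians(TRAY[2]),o['wrist_force'],o['finger_gap'])
Rm=rot([180,0,o['tool_rot'][2]])
te=np.radians(TRAY[2])
for t in np.linspace(t0,te,21)[1:]:
    w=np.array([*(h+r*np.array([np.cos(t),np.sin(t)])),p[2]]);print(round(t-te,3),np.round(Rm.T@(w-p)/1000,3).tolist())
E
```

```text
[446.97019319 214.92727455 117.85362974] 193.4296579026946 1.5330184574302115 [-0.65316158 -0.65667618  4.68880304] 24.990525381299076
1.456 [-0.001, 0.015, 0.0]
1.38 [-0.003, 0.029, 0.0]
1.303 [-0.007, 0.044, 0.0]
1.226 [-0.011, 0.058, 0.0]
1.15 [-0.017, 0.072, 0.0]
1.073 [-0.023, 0.085, 0.0]
0.996 [-0.031, 0.098, 0.0]
0.92 [-0.039, 0.11, 0.0]
0.843 [-0.049, 0.121, 0.0]
0.767 [-0.059, 0.132, 0.0]
0.69 [-0.07, 0.142, 0.0]
0.613 [-0.082, 0.151, 0.0]
0.537 [-0.094, 0.159, 0.0]
0.46 [-0.107, 0.166, 0.0]
0.383 [-0.121, 0.172, 0.0]
0.307 [-0.135, 0.177, 0.0]
0.23 [-0.149, 0.181, 0.0]
0.153 [-0.164, 0.184, 0.0]
0.077 [-0.178, 0.186, 0.0]
0.0 [-0.193, 0.186, 0.0]
```

Request:
apply_moves([
  [[-0.001,0.015,0],0,1],
  [[-0.003,0.029,0],0,1],
  [[-0.007,0.044,0],0,1],
  [[-0.011,0.058,0],0,1],
  [[-0.017,0.072,0],0,1],
  [[-0.023,0.085,0],0,1],
  [[-0.031,0.098,0],0,1],
  [[-0.039,0.11,0],0,1],
  [[-0.049,0.121,0],0,1],
  [[-0.049,0.121,0],0,1],
])

```text
time_s: 76.7
tcp_pos: [566.4, 154.4, 117.8]
tool_rot: [179.8, 0.1, 85.7]
wrist_force: [2.6, 2.3, 3.7]
finger_gap: 25.0
grip_force: 30.9
```

Request:
apply_moves([
  [[0,0,0],0,1],
  [[-0.01,0.011,0],0,1],
  [[-0.021,0.021,0],0,1],
  [[-0.033,0.03,0],0,1],
  [[-0.045,0.038,0],0,1],
  [[-0.058,0.045,0],0,1],
  [[-0.072,0.051,0],0,1],
  [[-0.086,0.056,0],0,1],
  [[-0.1,0.06,0],0,1],
  [[-0.1,0.06,0],0,1],
])

```text
time_s: 77.7
tcp_pos: [615.1, 50.2, 117.4]
tool_rot: [-179.9, 0.1, 85.6]
wrist_force: [-1.3, 0.3, 6.9]
finger_gap: 24.6
grip_force: 30.8
```

```bash
python3 - <<'E'
from h import *
o=ctrl.get_obs();p=o['tcp_pos'];h=np.array(tw(-142,0));v=p[:2]-h;r=np.hypot(*v);t0=np.arctan2(v[1],v[0]);te=np.radians(TRAY[2])
print(p,r,t0-te,o['wrist_force'],o['finger_gap'])
Rm=rot([180,0,o['tool_rot'][2]])
for t in (.15,.1,.05,0,-.04):
    w=np.array([*(h+191*np.array([np.cos(t+te),np.sin(t+te)])),p[2]]);print(t,np.round(Rm.T@(w-p)/1000,3).tolist())
E
```

```text
[615.12501259  50.23883435 117.40619211] 191.26147792933494 0.21629622027935055 [-1.26851239  0.3336681   6.91053906] 24.629201555267645
0.15 [-0.012, 0.002, 0.0]
0.1 [-0.022, 0.003, 0.0]
0.05 [-0.031, 0.004, 0.0]
0 [-0.041, 0.004, 0.0]
-0.04 [-0.049, 0.004, 0.0]
```

Request:
apply_moves([
  [[-0.006,0.001,0],0,1],
  [[-0.012,0.002,0],0,1],
  [[-0.018,0.0025,0],0,1],
  [[-0.024,0.003,0],0,1],
  [[-0.03,0.0035,0],0,1],
  [[-0.036,0.004,0],0,1],
  [[-0.041,0.004,0],0,1],
  [[-0.043,0.004,0],0,1],
  [[-0.045,0.004,0],0,1],
  [[-0.045,0.004,0],0,1],
])

```text
time_s: 78.7
tcp_pos: [615.4, 17.1, 117.3]
tool_rot: [-179.7, -0.6, 86.2]
wrist_force: [-3.4, 11.0, 8.9]
finger_gap: 25.4
grip_force: 31.7
```

```bash
cat > a.py <<'E'
from h import *
o=ctrl.get_obs();p=o['tcp_pos'];h=np.array(tw(-142,0));v=p[:2]-h
print(p,np.hypot(*v),np.arctan2(v[1],v[0])-np.radians(TRAY[2]),o['wrist_force'])
E
python3 a.py
```

```text
[615.35394882  17.14559909 117.31516596] 189.57054680579463 0.042504339979350936 [-3.39853742 11.00339982  8.94068612]
```

Request:
apply_moves([
  [[-0.003,0,0],0,1],
  [[-0.006,0,0],0,1],
  [[-0.009,0,0],0,1],
  [[-0.009,0,0],0,1],
  [[-0.009,0,0],0,1],
])

```text
time_s: 79.2
tcp_pos: [615.3, 16.5, 117.3]
tool_rot: [-179.6, -1.1, 86.6]
wrist_force: [-4.3, 20.0, 9.6]
finger_gap: 24.8
grip_force: 31.9
```

```bash
python3 a.py
```

```text
[615.28550146  16.5393003  117.34907311] 189.52071672035157 0.03929607674954113 [-4.28123632 20.03066695  9.61184861]
```

Request:
apply_moves([
  [[0.006,0,0],0,1],
  [[0.013,0,0],0,1],
  [[0.013,0,0],0,-0.5],
  [[0.013,0,0],0,-0.5],
  [[0.013,0,0],0,-0.5],
  [[0.013,0,-0.04],0,-0.5],
  [[0.013,0,-0.09],0,-0.5],
  [[0.05,0,-0.12],0,-0.5],
  [[0.05,0,-0.12],0,-0.5],
  [[0.05,0,-0.12],0,-0.5],
])

```text
time_s: 80.2
tcp_pos: [620.2, 49.7, 237.8]
tool_rot: [179.9, -0.0, 86.0]
wrist_force: [-0.3, -0.5, -1.2]
finger_gap: 64.2
grip_force: 0.0
```

Request:
apply_moves([
  [[0,0,0],0,-0.5],
  [[0,0,0],0,-0.5],
  [[0,0,0],0,-0.5],
])

```text
time_s: 80.5
tcp_pos: [619.1, 47.3, 236.0]
tool_rot: [-179.9, 0.1, 85.7]
wrist_force: [0.1, -0.4, -0.9]
finger_gap: 63.9
grip_force: 0.0
```

```bash
python3 - <<'E'
from h import *
s=cam('wrist');np.savez('w13.npz',**{k:s[k] for k in('color','f','cx','cy','Rm','p')});print(ctrl.get_obs()['tcp_pos'])
g=s['color'].astype(int);h=cv2.cvtColor(s['color'],cv2.COLOR_RGB2HSV)
te=np.radians(TRAY[2]);A=np.array([[np.cos(te),-np.sin(te)],[np.sin(te),np.cos(te)]])
# bar's orange edges along columns at several tray x
for x in(-120,-100,-60,-20,0,20,80,95):
    P=np.array([[*tw(x,y),92] for y in np.arange(50,-51,-1.)]);uv=proj(s,P).round().astype(int)
    ok=(uv[:,1]<384)&(uv[:,0]>=0)&(uv[:,0]<512)&(uv[:,1]>=0)
    v=[tuple(g[b,a]) if o else None for (a,b),o in zip(uv,ok)]
    hs=[(h[b,a,0],h[b,a,1]) if o else None for (a,b),o in zip(uv,ok)]
    print(x,[(50-4*i,*map(int,t)) for i,t in enumerate(v[::4]) if t is not None][:26])
E
```

```text
[619.27776451  47.49191048 236.25512678]
-120 [(50, 169, 163, 144), (46, 170, 165, 144), (42, 178, 172, 151), (38, 182, 175, 154), (34, 113, 95, 74), (30, 190, 106, 45), (26, 202, 115, 45), (22, 191, 107, 42), (18, 205, 115, 42), (14, 211, 119, 45), (10, 214, 122, 47), (6, 196, 109, 42), (2, 179, 99, 39), (-2, 111, 60, 26), (-6, 104, 57, 23), (-10, 111, 62, 26), (-14, 106, 56, 26), (-18, 104, 58, 28), (-22, 101, 56, 25), (-26, 102, 63, 36), (-30, 150, 143, 126), (-34, 163, 156, 139), (-38, 165, 159, 140), (-42, 169, 161, 144), (-46, 165, 159, 140), (-50, 166, 161, 142)]
-100 [(50, 162, 154, 134), (46, 160, 153, 133), (42, 68, 62, 54), (38, 51, 48, 39), (34, 65, 39, 22), (30, 190, 104, 39), (26, 204, 115, 45), (22, 194, 107, 45), (18, 207, 117, 46), (14, 213, 121, 46), (10, 218, 126, 50), (6, 194, 107, 42), (2, 118, 66, 28), (-2, 111, 61, 26), (-6, 111, 62, 28), (-10, 114, 62, 29), (-14, 109, 61, 29), (-18, 107, 61, 26), (-22, 105, 59, 27), (-26, 112, 68, 29), (-30, 153, 116, 64), (-34, 155, 119, 66), (-38, 226, 206, 120), (-42, 239, 230, 141), (-46, 238, 228, 138), (-50, 238, 228, 13
[... 2338 characters left out ...]
, (-18, 107, 60, 26), (-22, 115, 60, 26), (-26, 107, 60, 27), (-30, 56, 32, 17), (-34, 59, 35, 20), (-38, 78, 42, 19), (-42, 94, 53, 27), (-46, 94, 53, 27), (-50, 92, 54, 26)]
95 [(50, 235, 196, 113), (46, 212, 168, 95), (42, 105, 83, 46), (38, 101, 79, 43), (34, 108, 82, 46), (30, 99, 61, 33), (26, 111, 64, 29), (22, 114, 67, 31), (18, 106, 61, 29), (14, 85, 64, 48), (10, 110, 103, 91), (6, 108, 102, 91), (2, 107, 101, 87), (-2, 107, 101, 88), (-6, 105, 101, 86), (-10, 104, 98, 86), (-14, 108, 70, 41), (-18, 108, 65, 30), (-22, 110, 67, 32), (-26, 129, 85, 43), (-30, 232, 204, 117), (-34, 239, 206, 119), (-38, 239, 206, 120), (-42, 237, 204, 117), (-46, 237, 203, 116), (-50, 238, 208, 119)]
```

```bash
python3 -c "
from rig import ctrl
print(ctrl.job_done())"
```

```text
the job is handed in; nothing more can be done
None
```

The job is handed in at about 80 s of the 210: A, B, C and D are each blocked in their own compartment with their fitting chocks, and the keeper bar is shut (about 0 rad in the last picture, not tug-tested against the catch). I never went near the glue or varnish, and the judge's result was not shown.

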